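# Load the bench analyser and start it

## Robot

A 6-joint arm with a two-finger parallel gripper is mounted at the origin on the work surface. World frame = base frame: x ahead of the robot, y to its left, z up, the work surface at z = 0. Lengths are in mm, angles in rad, forces in N, time in s.
With the tool pointing down it reaches from about 300 to 750 mm from the base axis. Payload 8.5 kg.
Tool frame: the origin (TCP) lies midway between the tips of the shut fingers; the grasp point (between the pads) lies 19 mm behind it; z points along the fingers, y is the direction in which the jaws open and shut (so a half turn about z gives the same grasp; the last joint's range is limited). The gripper opens to 88 mm and grips with 3 to 60 N. Pads are 18 mm wide; open, the fingers measure 123 mm over their backs; the gripper's body (75 mm by 187 mm) begins 45 mm behind the grasp point.
Start: joints at [-0.215, 0.381, 1.297, -0, 1.464, -0.215], TCP at [549.982, 0.002, 238.748] pointing down, gripper open.
Joint ranges: [-3.11, 3.11], [-0.89, 2.33], [0.22, 2.48], [-1.42, 4.56], [0.17, 2.85], [-2.88, 2.88]. Speed limits (rad/s): [2.39, 2.39, 3.14, 3.14, 3.14, 3.14].

## Interface

Orientations are given as a unit quaternion [x, y, z, w].
In Python, from workcell import bot gives the robot as it stands.
- The arm moves only by the tool servo_tool, never from a script. Its argument "series" is a list of rows, each a list of 7 numbers: the finger opening in m, from 0 to 0.0881, then the shift along the tool's x, y, z in m, then the turn, a rotation vector about the tool's x, y, z in rad. In form: [[fingers, x, y, z, ax, ay, az], ...]. A call has 1 to 12 rows; each row is the pose to reach, as a shift and turn from the pose commanded when the call began, along the tool's axes at that moment; what a row does not reach only later rows make up. A row lasts 1/10 s, in which the tool goes at most 50 mm and 8.59 degrees, less where a joint would pass 70% of its speed; a pose out of reach is approached as far as the arm can. A call with a gripper value outside its range is refused whole. The fingers move at their own pace and stop on an object; "force" is the grip in N (left out, the last holds). Time passes only in rows, so rows that repeat a pose let the fingers close. It gives the time, the measured TCP pose, the force and the opening at its end, in the units of the state.
- bot.get_obs(): the state, without advancing time (a new reading comes with each control period).
- bot.camera(name): name is "scene" or "side" or "wrist"; returns the picture (420x560x3 uint8, red, green, blue); there is no depth.
- bot.calibration(name): a dict with "fx", "fy", "cx", "cy" (pixels), "extrinsics" (4x4, takes a point from camera to world coordinates). Camera axes: x right, y up, looking along -z (the intrinsics and any distortion apply to the point x, -y, -z); pixel columns grow to the right and rows downward; lengths in mm; the calibration is good to about 2 mm. A picture is of the moment at which its call begins: read the wrist's pose just before it. calibration takes no time and is no camera call; for the wrist camera it gives the pose at the moment of the call.
- bot.job_done(): hands the job in, once; it reports no verdict.
Trained networks look in the newest picture that a camera, given by its name, has taken for a name from the list of things; names that differ only in an ending like _2 or _b are one class to them, and where a whole thing is asked for, a point or a joint stands for the part that bears it (a point fixed in the world has none). Each returns a list of dicts, best first, with "score" (0 to 1); they miss things now and then, are a little off and sometimes report something else, mostly with a low value. They report only what shows in the picture. A call takes as long as a camera call. They do not tell look-alikes from the thing itself.
- bot.boxes_of(query, camera): "location" ([x, y, z] in mm, in world coordinates, good to about 4 mm: the middle of the surface that is visible of it).
- bot.mark_of(query, camera): "location" ([x, y, z] in mm, in world coordinates, good to about 4 mm: a listed point, or the origin of a listed thing).
The state is a dict: "clock": time; "joints": joint angles; "qd": joint speeds; "tau": joint torques, N m; "position": TCP position; "ee_rot": TCP orientation; "wrist_force": force on the tool from outside, world axes, zero at the start; "wrist_torque": the same for the moment, N m; "width": finger opening in mm.
Only numpy, scipy, OpenCV 4.12 (cv2) and the standard library are available. Lean on these libraries where they do the work, as an engineer would, in place of code of your own. Each camera call takes 0.05 s, during which the arm holds its last target.

## Task

Get the bench analyser ready for its run: carry the reagent carousel upright by its handle, lower it gently over the spindle and the drive pin until it sits fully home on the platter, and put both cuvette cassettes upright and lengthwise in the sloped feed lane so that they slide down and stand one behind the other against the stop. Once the carousel and both cassettes are home and you have let go of them, press the green start button fully in and let it come back. Leave the tumbler, the wash bottle and the dropper bottle rack where they stand.

Things in the scene. Friction and masses are not known exactly. Their poses are not given: they have to be found in the camera images.
- carousel: grey reagent carousel, a disc 150 mm across and 12 mm thick, eight vials on it (tops 50 mm up), teal bail handle over its middle, about 0.45 kg. Origin: middle of the underside, on the axis of the 18 mm bore for the spindle; z up; x points from the bore to the 10 mm key hole for the drive pin, 38 mm out (yellow mark on the rim beside it). Both holes go right through.
- carousel_grip (a point): centre of the crossbar of the carousel's handle, 82 mm above the middle of the underside. The bar runs along the carousel's y axis, 84 mm long (68 mm free between its two posts), 14 mm thick (along x), 16 mm high. Axes as the carousel's.
- carousel_key (a point): middle of the carousel's key hole, at the level of its underside. Axes as the carousel's.
- spindle_tip (a point): tip of the analyser's upright steel spindle, 46 mm above the platter face on which the carousel's underside rests; 16 mm thick, last 10 mm tapered to 7 mm. z up; x points from spindle to drive pin. Platter: aluminium, 140 mm across, in a round rim (inner diameter 168 mm) 12 mm higher than the platter; its stiff drive holds it (0.5 N m).
- pin_tip (a point): tip of the upright brass drive pin, 38 mm from the spindle's axis, 18 mm above the platter's top face (28 mm lower than the spindle's tip); 8 mm thick, its last 5 mm tapered to 3 mm. The key hole has 1 mm of play all round it.
- cassette1_mid (a point): centre of a white cuvette cassette with pale cuvettes, a block 90 mm long (its x axis), 36 mm wide (y) and 55 mm high (z up, open cuvette mouths on top); it stands upright on the bench, about 0.11 kg. The two cassettes are alike and either may go first.
- cassette2_mid (a point): centre of the other white cuvette cassette, the same in every way.
- lane_stop (a point): foot of the stop at the low end of the feed lane: on the lane floor, mid-width. x points down the 20 degree slope, y across, z square to the floor. The slick floor runs 295 mm uphill (-x); teal guides 12 mm high, 42 mm apart, flare to 57 mm over the top 80 mm. Cassettes let go on it slide down; at rest their centres are 45 and 135 mm uphill, 27.5 mm off the floor.
- lane_load (a point): loading point of the feed lane: on the lane floor, mid-width, 230 mm uphill of the stop. Axes as lane_stop.
- start_top (a point): middle of the top face of the green start button, 32 mm across, which stands 18 mm above the deck at the front of the analyser; it is pressed straight down.
- start (a joint): travel of the start button in m: 0 out, 0.006 fully in; it springs back; fully in takes about 5 N.
- tumbler: bystander: open steel tumbler with two stirring rods, 72 mm across, 105 mm high (rods to 150 mm); origin in the middle of its underside.
- wash_bottle: bystander: white wash bottle with red cap and bent spout, 66 mm across, 165 mm high; origin in the middle of its underside.
- bottle_rack: bystander: dark wooden rack, 55 x 170 mm, with four dropper bottles, 102 mm high; origin in the middle of its underside.
There are look-alikes about, which are no part of the job. Leave any orange look-alike of the part that bears cassette1_mid alone.

How it is judged (in metres and radians):
On the way, in this order (a step that is already met when the one before it is completed fails the run):
1. carousel home on spindle and pin, both cassettes home in the lane, all let go (horizontal distance between carousel and spindle_tip below 0.003 m and horizontal distance between carousel_key and pin_tip below 0.004 m and z of carousel in the frame of spindle_tip between -0.049 and -0.043 m and angle between carousel's own z axis and vertical below 0.05 rad and (((x of cassette1_mid in the frame of lane_stop between -0.05 and -0.04 m and y of cassette1_mid in the frame of lane_stop between -0.006 and 0.006 m and z of cassette1_mid in the frame of lane_stop between 0.0235 and 0.0315 m and angle between the x axis of cassette1_mid and the x axis of lane_stop, either way round below 0.09 rad and angle between cassette1_mid's own z axis and vertical below 0.45 rad) and (x of cassette2_mid in the frame of lane_stop between -0.14 and -0.13 m and y of cassette2_mid in the frame of lane_stop between -0.006 and 0.006 m and z of cassette2_mid in the frame of lane_stop between 0.0235 and 0.0315 m and angle between the x axis of cassette2_mid and the x axis of lane_stop, either way round below 0.09 rad and angle between cassette2_mid's own z axis and vertical below 0.45 rad)) or ((x of cassette2_mid in the frame of lane_stop between -0.05 and -0.04 m and y of cassette2_mid in the frame of lane_stop between -0.006 and 0.006 m and z of cassette2_mid in the frame of lane_stop between 0.0235 and 0.0315 m and angle between the x axis of cassette2_mid and the x axis of lane_stop, either way round below 0.09 rad and angle between cassette2_mid's own z axis and vertical below 0.45 rad) and (x of cassette1_mid in the frame of lane_stop between -0.14 and -0.13 m and y of cassette1_mid in the frame of lane_stop between -0.006 and 0.006 m and z of cassette1_mid in the frame of lane_stop between 0.0235 and 0.0315 m and angle between the x axis of cassette1_mid and the x axis of lane_stop, either way round below 0.09 rad and angle between cassette1_mid's own z axis and vertical below 0.45 rad))) and contact force between the fingers and carousel below 0.1 N and contact force between the fingers and cassette1 below 0.1 N and contact force between the fingers and cassette2 below 0.1 N), for 0.3 s.
2. the start button is pressed fully in (value of joint start above 0.0048 m).
At the end, for the whole second after the job is handed in: Carousel level on the platter, underside within 3 mm of its face, on the spindle within 3 mm and the pin within 4 mm; cassettes upright in the lane, one at the stop, the other behind it, each within 5 mm along, 6 mm across, 5 degrees; start button was pressed (4.8 of 6 mm) and is out again (horizontal distance between carousel and spindle_tip below 0.003 m and horizontal distance between carousel_key and pin_tip below 0.004 m and z of carousel in the frame of spindle_tip between -0.049 and -0.043 m and angle between carousel's own z axis and vertical below 0.05 rad and (((x of cassette1_mid in the frame of lane_stop between -0.05 and -0.04 m and y of cassette1_mid in the frame of lane_stop between -0.006 and 0.006 m and z of cassette1_mid in the frame of lane_stop between 0.0235 and 0.0315 m and angle between the x axis of cassette1_mid and the x axis of lane_stop, either way round below 0.09 rad and angle between cassette1_mid's own z axis and vertical below 0.45 rad) and (x of cassette2_mid in the frame of lane_stop between -0.14 and -0.13 m and y of cassette2_mid in the frame of lane_stop between -0.006 and 0.006 m and z of cassette2_mid in the frame of lane_stop between 0.0235 and 0.0315 m and angle between the x axis of cassette2_mid and the x axis of lane_stop, either way round below 0.09 rad and angle between cassette2_mid's own z axis and vertical below 0.45 rad)) or ((x of cassette2_mid in the frame of lane_stop between -0.05 and -0.04 m and y of cassette2_mid in the frame of lane_stop between -0.006 and 0.006 m and z of cassette2_mid in the frame of lane_stop between 0.0235 and 0.0315 m and angle between the x axis of cassette2_mid and the x axis of lane_stop, either way round below 0.09 rad and angle between cassette2_mid's own z axis and vertical below 0.45 rad) and (x of cassette1_mid in the frame of lane_stop between -0.14 and -0.13 m and y of cassette1_mid in the frame of lane_stop between -0.006 and 0.006 m and z of cassette1_mid in the frame of lane_stop between 0.0235 and 0.0315 m and angle between the x axis of cassette1_mid and the x axis of lane_stop, either way round below 0.09 rad and angle between cassette1_mid's own z axis and vertical below 0.45 rad))) and value of joint start below 0.0015 m); the robot touches nothing.
It fails at once if the carousel is tipped more than 30 degrees (angle between carousel's own z axis and vertical above 0.52 rad).
It fails at once if the carousel is dropped or slammed onto the spindle (faster than 0.4 m/s while on it) (horizontal distance between carousel and spindle_tip below 0.03 m and z of carousel in the frame of spindle_tip below 0.005 m and linear speed of carousel above 0.4 m/s).
It fails at once if the steel tumbler is moved more than 30 mm or knocked over (distance of tumbler from where it was at the start of the episode above 0.03 m or angle between tumbler's own z axis and vertical above 0.4 rad).
It fails at once if the wash bottle is moved more than 30 mm or knocked over (distance of wash_bottle from where it was at the start of the episode above 0.03 m or angle between wash_bottle's own z axis and vertical above 0.4 rad).
It fails at once if the dropper bottle rack is moved more than 30 mm or knocked over (distance of bottle_rack from where it was at the start of the episode above 0.03 m or angle between bottle_rack's own z axis and vertical above 0.4 rad).
It also fails if it takes over 72 s, if anything falls off the work surface, if the arm or the gripper's body presses on something with over 40 N, if the wrist force passes 120 N, or if a joint passes its speed limit or range.

## Working session

There is one attempt and no reset: what is moved stays moved. The work goes in short steps, Python scripts to look and compute and a tool call to move; the robot and the scene stay as the last step left them, time stands still between calls to the robot, and variables do not carry over. Pictures are saved under pics/ and viewed, and the job is handed in when it is done.

Besides the shell and the picture viewer there is one more tool, called after ">>>" as name(argument=value, ...), one argument or row to a line, values as JSON. servo_tool: Moves the arm, as the interface text tells. Its arguments: {"type":"object","properties":{"series":{"type":"array","items":{"type":"array","items":{"type":"number"}}},"force":{"type":"number"}},"required":["series"]}

```bash
ls; mkdir -p pics; python3 - <<'E'
from workcell import bot
import cv2
o=bot.get_obs(); print({k:o[k] for k in('clock','position','ee_rot','width')})
for c in("scene","side","wrist"):
    im=bot.camera(c); cv2.imwrite(f"pics/{c}0.png",im[:,:,::-1])
    cal=bot.calibration(c); print(c,cal)
    for q in ("carousel","carousel_grip","carousel_key","spindle_tip","pin_tip","cassette1_mid","lane_stop","lane_load","start_top","tumbler","wash_bottle","bottle_rack"):
        print(c,q,[( [round(v) for v in d['location']],round(d['score'],2)) for d in bot.mark_of(q,c)])
print(bot.get_obs()['clock'])
E
```

```text
pics
{'clock': 0.0, 'position': array([5.49736014e+02, 4.35159580e-02, 2.38146134e+02]), 'ee_rot': array([ 7.07099739e-01,  7.07113474e-01, -3.89227998e-04, -5.85554199e-04]), 'width': 87.926771808247}
scene {'fx': 412.0116000761366, 'fy': 412.0116000761366, 'cx': 271.49836638109736, 'cy': 208.982713935209, 'extrinsics': array([[ 3.73559331e-01, -7.69992329e-01,  5.17267086e-01,
         9.76824095e+02],
       [ 9.27604010e-01,  3.08849385e-01, -2.10149610e-01,
        -1.85423652e+02],
       [ 2.05596574e-03,  5.58322371e-01,  8.29621542e-01,
         8.96978990e+02],
       [ 0.00000000e+00,  0.00000000e+00,  0.00000000e+00,
         1.00000000e+00]])}
scene carousel [([469, 357, 1], 0.76)]
scene carousel_grip [([468, 359, 79], 0.95), ([620, 119, 105], 0.21)]
scene carousel_key [([503, 378, 4], 0.7)]
scene spindle_tip [([586, 101, 140], 0.57)]
scene pin_tip []
scene cassette1_mid [([332, -150, 27], 0.85), ([380, -295, 31], 0.84)]
scene lane_stop [([704, -58, 75], 0.97)]
scene lane_load [([490, -46, 150], 0.95), ([535, -308, 28], 0.17)]
scene start_top [([504, 376, 4], 0.44)]
scen
[... 1393 characters left out ...]
e+01],
       [-3.43100755e-04, -2.88409130e-01,  9.57507209e-01,
         3.83593641e+02],
       [ 0.00000000e+00,  0.00000000e+00,  0.00000000e+00,
         1.00000000e+00]])}
wrist carousel []
wrist carousel_grip [([742, -302, 0], 0.55), ([485, -43, 153], 0.37)]
wrist carousel_key []
wrist spindle_tip [([588, 101, 135], 0.66)]
wrist pin_tip [([619, 122, 108], 0.66)]
wrist cassette1_mid [([379, -296, 29], 0.95), ([333, -152, 28], 0.74)]
wrist lane_stop [([706, -54, 77], 0.6)]
wrist lane_load [([484, -40, 154], 0.86)]
wrist start_top [([461, 110, 109], 0.56)]
wrist tumbler [([534, -304, 28], 0.57)]
wrist wash_bottle [([739, -303, -6], 0.88)]
wrist bottle_rack [([377, -295, 27], 0.54)]
1.95
```

View pics/scene0.png

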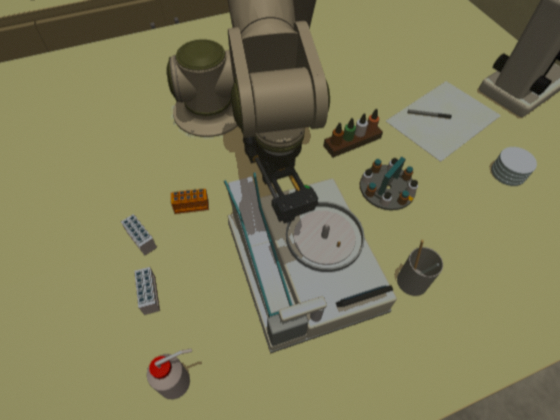

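View pics/side0.png

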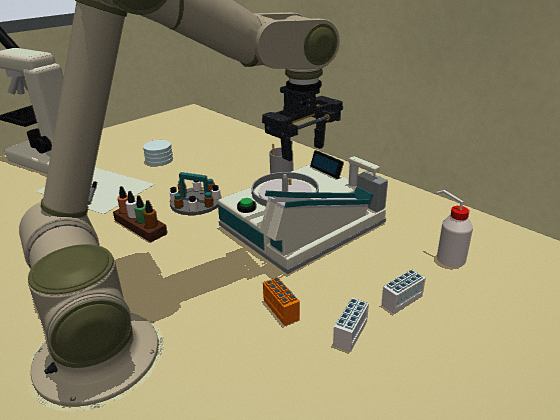

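View pics/wrist0.png

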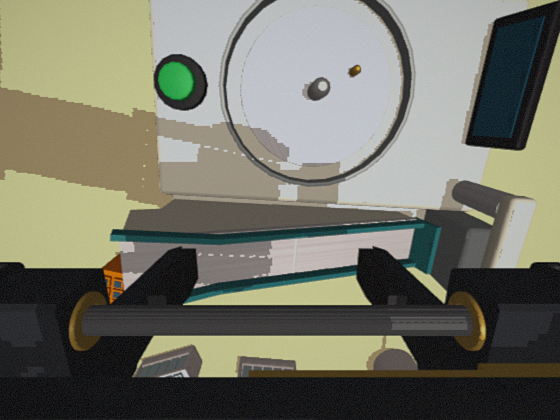

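The white cassettes are at scene px (138,233) and (146,290). The orange look-alike is at (189,200), and the networks put it at about (332,-150). White fits the description, so those two are the ones to move. The carousel is at (390,185) in the scene view. The spindle (319,88) and pin (356,70) show in the wrist view. Next I move to view the carousel from above.

>>> servo_tool(
  series=[
    [0.06,0.05,-0.01,0,0,0,-0.1],
    [0.06,0.1,-0.02,0,0,0,-0.2],
    [0.06,0.15,-0.03,0,0,0,-0.3],
    [0.06,0.2,-0.04,0,0,0,-0.4],
    [0.06,0.25,-0.05,0,0,0,-0.436],
    [0.06,0.296,-0.053,0,0,0,-0.436],
    [0.06,0.296,-0.053,0,0,0,-0.436],
    [0.06,0.296,-0.053,0,0,0,-0.436],
  ],
)

```text
clock: 2.75
position: [496.6, 296.8, 238.5]
ee_rot: [0.537, 0.844, -0.0, -0.0]
wrist_force: [-0.0, -1.3, -0.6]
width: 60.1
```

```bash
cat > h.py <<'E'
from workcell import bot
import cv2, numpy as np
from scipy.spatial.transform import Rotation as R
def snap(c,name,scale=1,crop=None):
    cal=bot.calibration(c); im=bot.camera(c); b=im[:,:,::-1].copy()
    np.savez(f"pics/{name}.npz",im=im,**{k:np.array(v) for k,v in cal.items()})
    if crop: b=b[crop[1]:crop[3],crop[0]:crop[2]]
    if scale!=1: b=cv2.resize(b,None,fx=scale,fy=scale,interpolation=cv2.INTER_CUBIC)
    cv2.imwrite(f"pics/{name}.png",b); return im,cal
def load(name):
    d=np.load(f"pics/{name}.npz"); return d['im'],{k:d[k] for k in('fx','fy','cx','cy','extrinsics')}
def ray(cal,u,v):
    d=np.array([(u-cal['cx'])/cal['fx'],-(v-cal['cy'])/cal['fy'],-1.]); E=np.array(cal['extrinsics'])
    return E[:3,3],E[:3,:3]@d
def onz(cal,u,v,z):
    o,d=ray(cal,u,v); return o+d*(z-o[2])/d[2]
def proj(cal,P):
    E=np.array(cal['extrinsics']); p=E[:3,:3].T@(np.array(P)-E[:3,3])
    return float(cal['cx']+cal['fx']*p[0]/-p[2]),float(cal['cy']+cal['fy']*p[1]/p[2])
def tri(rs):
    A=np.zeros((3,3));b=np.zeros(3)
    for o,d in rs:
        d=d/np.linalg.norm(d);M=np.eye(3)-np.outer(d,d);A+=M;b+=M@o
    return np.linalg.solve(A,b)
def marks(q,c):
    for d in bot.mark_of(q,c)[:3]: print(c,q,np.round(d['location'],1),round(d['score'],2))
def st():
    o=bot.get_obs(); r=R.from_quat(o['ee_rot']); print('t',round(o['clock'],2),'pos',np.round(o['position'],1),'w',round(o['width'],1),'F',np.round(o['wrist_force'],1)); M=r.as_matrix(); print('toolx',np.round(M[:,0],3),'tooly',np.round(M[:,1],3)); return o,M
E
python3 - <<'E'
from h import *
st(); snap('wrist','w1')
for q in("carousel","carousel_grip","carousel_key","start_top"): marks(q,'wrist')
E
```

```text
t 2.75 pos [496.6 296.8 238.5] w 60.1 F [-0.  -1.3 -0.6]
toolx [-0.424  0.906 -0.   ] tooly [ 0.906  0.424 -0.   ]
wrist carousel [469.9 361.2   1. ] 0.86
wrist carousel_grip [471.  356.   82.3] 0.91
wrist carousel_key [500.8 378.4   1.3] 0.86
wrist start_top [461.  108.2 108.9] 0.49
```

View pics/w1.png

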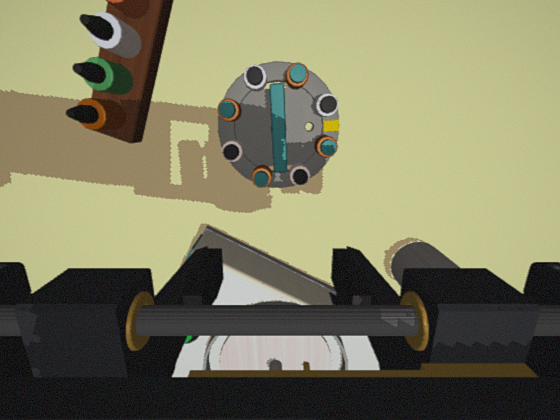

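The carousel shows at px (278,125). The teal bar runs from (278,83) to (278,172), with the key hole at (308,126) and the yellow mark at (332,126). I'll measure it more finely.

```bash
python3 - <<'E'
from h import *
im,cal=load('w1')
cv2.imwrite('pics/w1c.png',cv2.resize(im[50:200,200:360,::-1],None,fx=4.9,fy=3.9,interpolation=cv2.INTER_CUBIC) if 0 else cv2.resize(im[50:195,205:350,::-1],None,fx=4,fy=4,interpolation=cv2.INTER_CUBIC))
# disc outline: vs yellow bench -> blue channel/sat
hsv=cv2.cvtColor(im,cv2.COLOR_RGB2HSV)
teal=cv2.inRange(hsv,(80,80,40),(100,255,255)); n,l,s,c=cv2.connectedComponentsWithStats(teal)
for i in range(1,n):
    if s[i][4]>100:
        ys,xs=np.where(l==i); r=cv2.minAreaRect(np.c_[xs,ys].astype(np.float32)); print(s[i],c[i].round(1),r)
yel=cv2.inRange(hsv,(24,200,150),(34,255,255)); n,l,s,c=cv2.connectedComponentsWithStats(yel)
for i in range(1,n):
    if s[i][4]>20: print('yel',s[i],c[i], onz(cal,*c[i],12))
print('key',onz(cal,308,126,12), 'bar ends',onz(cal,278,83,90),onz(cal,278,172,90))
for y in (90,110,140,165): print(hsv[y,278])
E
```

```text
[290  64  16  18 222] [297.4  72.8] ((297.2500305175781, 72.75001525878906), (15.55634880065918, 16.26345443725586), 45.0)
[ 270   83   17   89 1197] [278.2 126.9] ((278.0962219238281, 127.21320343017578), (88.09069061279297, 14.073660850524902), 87.51044464111328)
[219 101  16  17 195] [226.6 109. ] ((226.6000213623047, 109.20000457763672), (15.17893123626709, 15.17893123626709), 18.434947967529297)
[321 140  15  15 176] [328.  146.8] ((328.0, 147.0), (14.0, 14.0), 90.0)
[254 172  14  14 158] [260.8 178.5] ((260.5, 178.5), (13.0, 13.0), 90.0)
yel [324 120  15  11 155] [331.10967742 125.25806452] [526.14819698 389.38909202  12.        ]
key [501.0414274  376.66366833  12.        ] bar ends [451.02798387 396.49371644  90.        ] [486.2423733 321.5761601  90.       ]
[ 90 115 144]
[ 90 119 142]
[ 90 129  87]
[ 89 126  89]
```

View pics/w1c.png

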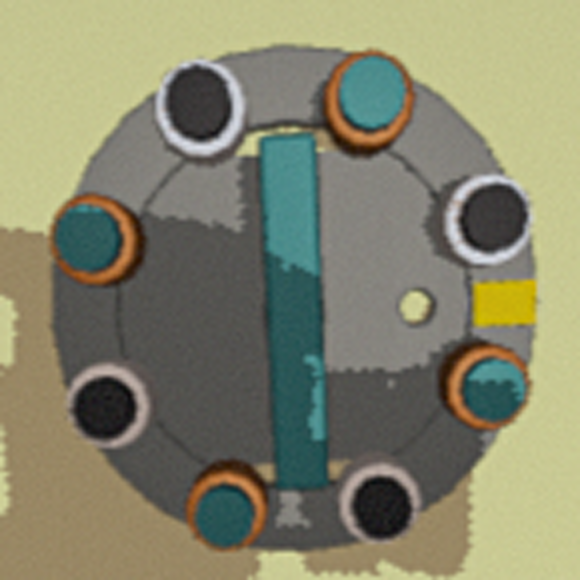

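```bash
python3 - <<'E'
from h import *
im,cal=load('w1')
a=onz(cal,205+288/4-.4,50+135/4-.4,90);b=onz(cal,205+300.5/4-.4,50+487/4-.4,90)
print(a,b,(a+b)/2,np.linalg.norm(a-b)); d=a-b; y=np.degrees(np.arctan2(-d[0],d[1])); print('yaw',y)
k=onz(cal,205+416/4-.4,50+307/4-.4,12); m=onz(cal,205+505/4-.4,50+304/4-.4,12)
c=(a+b)/2
for p in(k,m): v=p-c; print(p,np.hypot(*v[:2]),np.degrees(np.arctan2(v[1],v[0])))
# wrist0 spindle/pin
E
python3 - <<'E'
import cv2
i=cv2.imread('pics/wrist0.png'); cv2.imwrite('pics/w0c.png',cv2.resize(i[30:130,280:400],None,fx=6,fy=6,interpolation=cv2.INTER_CUBIC))
E
```

```text
[449.98126892 395.67284582  90.        ] [487.53511301 322.90829345  90.        ] [468.75819097 359.29056964  90.        ] 81.88388905855497
yaw 27.298295118804777
[501.88973742 376.60808029  12.        ] 37.38442918323815 27.59559499781305
[526.05083963 388.90142364  12.        ] 64.49224965555136 27.33150967090551
```

View pics/w0c.png

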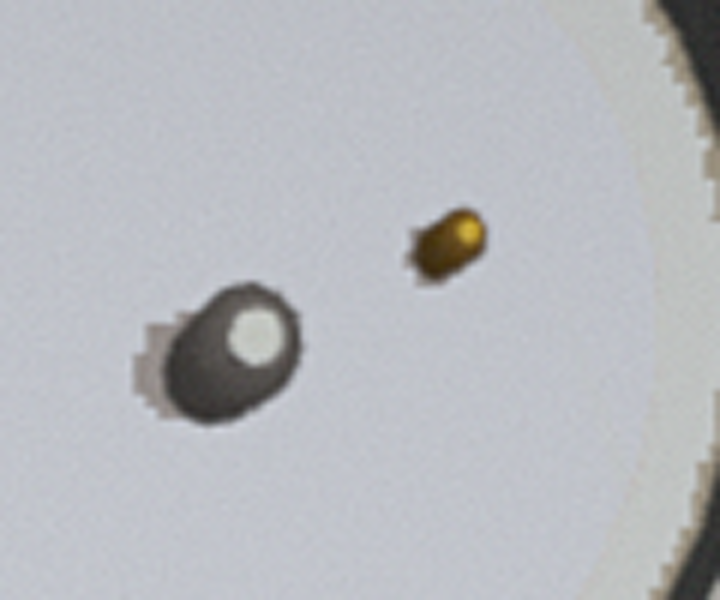

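>>> servo_tool(
  series=[
    [0.05,0.035,0.001,0.03,0,0,-0.04],
    [0.05,0.069,0.0013,0.07,0,0,-0.04],
    [0.05,0.069,0.0013,0.11,0,0,-0.04],
    [0.05,0.069,0.0013,0.145,0,0,-0.04],
    [0.05,0.069,0.0013,0.165,0,0,-0.04],
    [0.05,0.069,0.0013,0.175,0,0,-0.04],
    [0.05,0.069,0.0013,0.175,0,0,-0.04],
  ],
)

```text
clock: 3.7
position: [469.1, 358.4, 63.1]
ee_rot: [0.521, 0.854, -0.001, -0.0]
wrist_force: [-0.2, -0.1, 0.3]
width: 50.5
```

```bash
python3 - <<'E'
from h import *
st(); snap('wrist','w2'); snap('scene','s2',3,(300,100,480,240))
# platter features
im,cal=np.array(0),None
import numpy as np
E
```

```text
t 3.7 pos [469.1 358.4  63.1] w 50.5 F [-0.2 -0.1  0.3]
toolx [-0.457  0.889 -0.   ] tooly [ 0.889  0.457 -0.002]
```

View pics/w2.png

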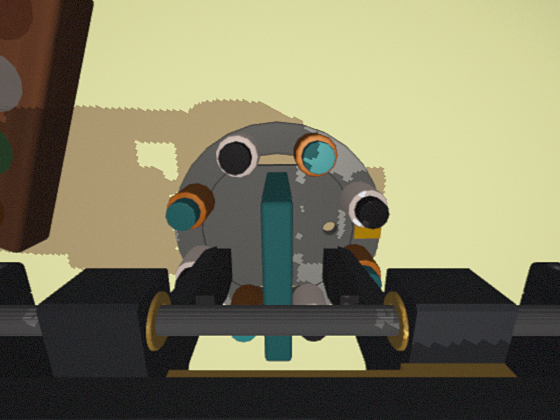

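View pics/s2.png

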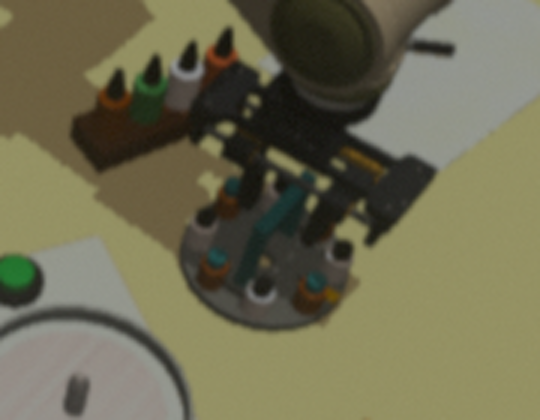

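The bar is centred between the open fingers, at px (277,240) in the wrist view. I'll close on it and lift.

>>> servo_tool(
  force=35,
  series=[
    [0.008,0,0,0,0,0,0],
    [0.008,0,0,0,0,0,0],
    [0.008,0,0,0,0,0,0],
    [0.008,0,0,0,0,0,0],
    [0.008,0,0,0,0,0,0],
    [0.008,0,0,-0.005,0,0,0],
    [0.008,0,0,-0.02,0,0,0],
    [0.008,0,0,-0.05,0,0,0],
    [0.008,0,0,-0.09,0,0,0],
    [0.008,0,0,-0.14,0,0,0],
    [0.008,0,0,-0.18,0,0,0],
    [0.008,0,0,-0.18,0,0,0],
  ],
)

```text
clock: 5.0
position: [470.2, 359.8, 249.3]
ee_rot: [0.52, 0.854, 0.004, 0.003]
wrist_force: [0.1, -0.6, -5.3]
width: 13.9
```

```bash
python3 - <<'E'
from h import *
st(); snap('wrist','w3')
im,cal=load('w3'); cv2.imwrite('pics/w3c.png',cv2.resize(im[100:400,130:430,::-1],None,fx=2,fy=2,interpolation=cv2.INTER_CUBIC))
for q in("carousel","carousel_grip","carousel_key"): marks(q,'wrist')
E
```

```text
t 5.0 pos [470.2 359.8 249.3] w 13.9 F [ 0.1 -0.6 -5.3]
toolx [-0.458  0.889 -0.   ] tooly [0.889 0.458 0.01 ]
wrist carousel [470.2 363.3 185.6] 0.91
wrist carousel [468.4 359.7 270.2] 0.18
wrist carousel_grip [466.6 358.8 269.5] 0.96
wrist carousel_key [500.6 378.1 181.3] 0.87
```

View pics/w3c.png

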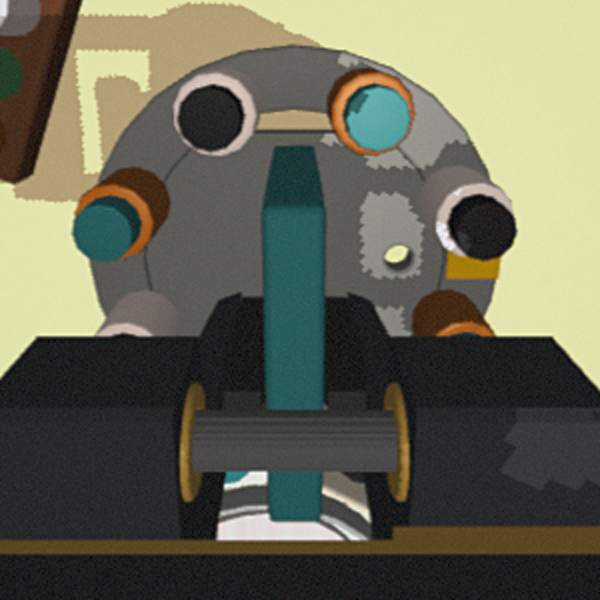

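```bash
python3 - <<'E'
import cv2
a=cv2.imread('pics/scene0.png')[210:270,290:370]; b=cv2.imread('pics/side0.png')[165:215,245:325]
cv2.imwrite('pics/sc.png',cv2.resize(a,None,fx=9,fy=9,interpolation=cv2.INTER_CUBIC))
cv2.imwrite('pics/si.png',cv2.resize(b,None,fx=9,fy=9,interpolation=cv2.INTER_CUBIC))
E
```

```text
(no output)
```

View pics/sc.png

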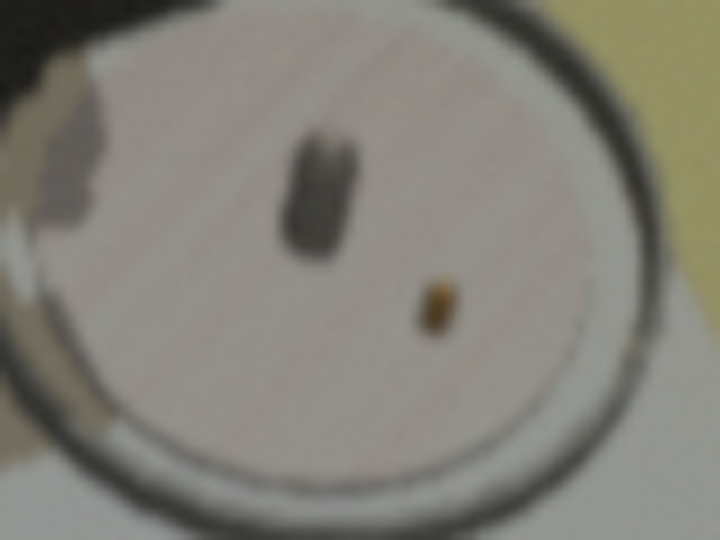

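View pics/si.png

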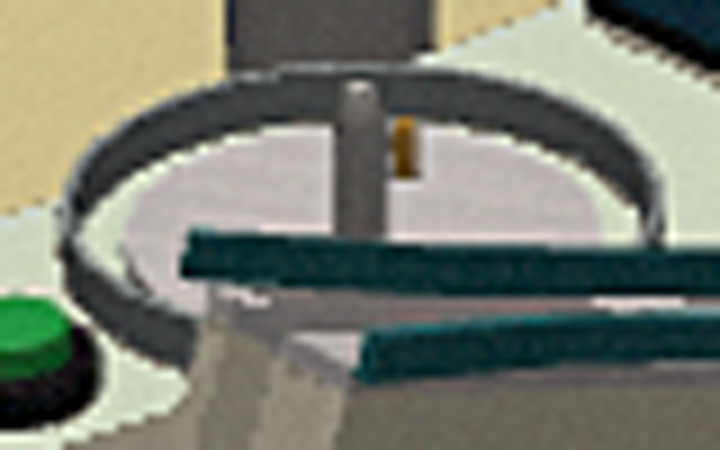

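```bash
python3 - <<'E'
from h import *
S={c:bot.calibration(c) for c in('scene','side')}
W={'fx':292.5310565,'fy':292.5310565,'cx':276.8212218593199,'cy':210.35395507769258,'extrinsics':np.array([[ 9.99999935e-01,-2.01247757e-04,2.97709552e-04,549.891695],[1.06834025e-04,9.57507250e-01,2.88409181e-01,74.8456309],[-3.43100755e-04,-2.88409130e-01,9.57507209e-01,383.593641],[0,0,0,1]])}
sp={'w':(322.4,85.8),'sc':(326.5,225.5),'si':(284.6,174.4)}
pn={'w':(357.8,68.3),'sc':(338.7,241.6),'si':(289.6,177.9)}
C={'w':W,'sc':S['scene'],'si':S['side']}
for n,p in(('sp',sp),('pin',pn)):
    for ks in(('w','sc','si'),('w','sc'),('w','si'),('sc','si')):
        P=tri([ray(C[k],*p[k]) for k in ks]); print(n,ks,P.round(1),[np.round(np.subtract(proj(C[k],P),p[k]),1).tolist() for k in ks])
for z in (134,136,138):
    a=onz(W,*sp['w'],z);b=onz(W,*pn['w'],z-28);v=b-a;print(z,a.round(1),b.round(1),np.hypot(*v[:2]),np.degrees(np.arctan2(v[1],v[0])))
E
```

```text
sp ('w', 'sc', 'si') [585.6 102.7 134.7] [[-0.1, -0.6], [0.0, -0.2], [0.3, 0.1]]
sp ('w', 'sc') [585.8 102.5 134.1] [[0.1, -0.1], [-0.1, 0.0]]
sp ('w', 'si') [585.2 102.6 135.3] [[-0.5, -0.5], [0.2, -0.0]]
sp ('sc', 'si') [585.6 103.1 134.6] [[0.2, -0.3], [0.2, 0.1]]
pin ('w', 'sc', 'si') [619.2 119.6 107.2] [[-0.4, -0.3], [0.1, -0.1], [0.2, 0.0]]
pin ('w', 'sc') [619.4 119.2 107.4] [[-0.0, 0.0], [0.0, -0.0]]
pin ('w', 'si') [619.1 119.6 107.4] [[-0.4, -0.4], [0.2, -0.0]]
pin ('sc', 'si') [619.  119.8 107. ] [[0.1, -0.2], [0.1, 0.1]]
134 [585.8 102.4 134. ] [619.8 119.5 106. ] 38.05691150679791 26.697530227109
136 [585.5 102.2 136. ] [619.3 119.2 108. ] 37.81865688055389 26.707926033978453
138 [585.2 102.  138. ] [618.8 118.9 110. ] 37.58040351511901 26.718453656492393
```

The carousel is held level, with its key hole at crop (397,254) and the bar square in the jaws. I'll let it settle and measure again.

>>> servo_tool(
  series=[
    [0.008,0,0,0,0,0,0],
    [0.008,0,0,0,0,0,0],
    [0.008,0,0,0,0,0,0],
  ],
)

```text
clock: 5.5
position: [468.9, 359.0, 243.0]
ee_rot: [0.52, 0.854, -0.001, -0.0]
wrist_force: [0.1, 0.4, -4.8]
width: 13.5
```

```bash
python3 - <<'E'
from h import *
for i in range(2):
    o,M=st(); im,cal=snap('wrist','w4')
E_=np.array(cal['extrinsics']); print(E_[:3,3])
print('tilt tool', M[:,2])
cv2.imwrite('pics/w4c.png',cv2.resize(im[100:400,130:430,::-1],None,fx=2,fy=2,interpolation=cv2.INTER_CUBIC))
cv2.imwrite('pics/w4k.png',cv2.resize(im[200:250,290:400,::-1],None,fx=6,fy=6,interpolation=cv2.INTER_CUBIC))
E
```

```text
t 5.5 pos [468.9 359.  243. ] w 13.5 F [ 0.1  0.4 -4.8]
toolx [-0.458  0.889  0.   ] tooly [ 0.889  0.458 -0.001]
t 5.55 pos [469.  359.  243.2] w 13.3 F [ 0.7  0.7 -5.2]
toolx [-0.458  0.889  0.   ] tooly [ 0.889  0.458 -0.001]
[434.89528489 425.69078429 388.06304971]
tilt tool [-8.39920461e-04 -3.99038654e-04 -9.99999568e-01]
```

View pics/w4k.png

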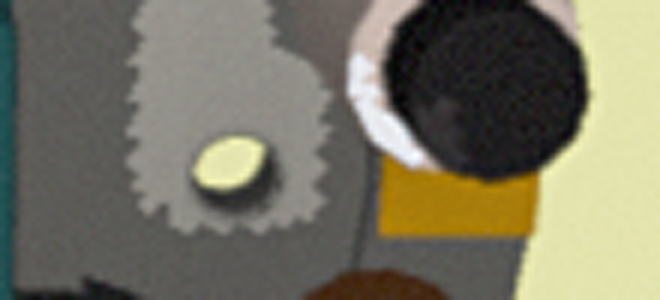

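View pics/w4c.png

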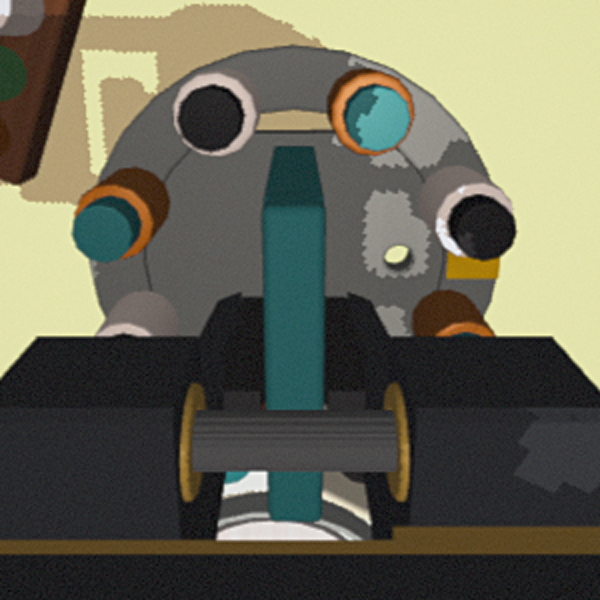

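```bash
python3 - <<'E'
from h import *
im,cal=load('w4'); o,M=st(); T=o['position']
for z in(190,192,194):
    k=onz(cal,328.9,228.2,z); print(z,k.round(1),'tool',(M.T@(k-T)).round(1))
# expected pixel for offsets
x,y=M[:,0],M[:,1]
c=T+M[:,2]*51
for off in(-2,0,2):
    print(off,[np.round(proj(cal,c+x*off+y*38),1)], 'disc far edge',np.round(proj(cal,c+x*(off+75)),1))
E
```

```text
t 5.6 pos [469.  359.1 243.4] w 13.5 F [ 0.2 -0.2 -5.8]
toolx [-0.458  0.889  0.   ] tooly [ 0.889  0.458 -0.001]
190 [501.5 377.9 190. ] tool [ 1.8 37.5 53.4]
192 [500.8 378.3 192. ] tool [ 2.5 37.1 51.4]
194 [500.1 378.8 194. ] tool [ 3.3 36.7 49.4]
-2 [array([329.9, 234.3])] disc far edge [276.8 125.2]
0 [array([330. , 231.7])] disc far edge [276.8 122. ]
2 [array([330.2, 229.1])] disc far edge [276.8 118.7]
```

```bash
python3 - <<'E'
from h import *
a,ca=load('w2'); b,cb=load('w4')
f=lambda im:cv2.resize(im[110:250,230:400,::-1],None,fx=3.5,fy=3.5,interpolation=cv2.INTER_CUBIC)
# manual undo brightness for view
v=np.vstack([f(a)[:300],f(b)[:300]]); cv2.imwrite('pics/cmp.png',v)
k=np.vstack([cv2.resize(i[205:245,300:360,::-1],None,fx=7,fy=7,interpolation=cv2.INTER_CUBIC) for i in(a,b)]); cv2.imwrite('pics/cmpk.png',k)
e=np.vstack([cv2.resize(i[110:150,240:320,::-1],None,fx=7,fy=7,interpolation=cv2.INTER_CUBIC) for i in(a,b)]); cv2.imwrite('pics/cmpe.png',e)
E
```

```text
(no output)
```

View pics/cmpk.png

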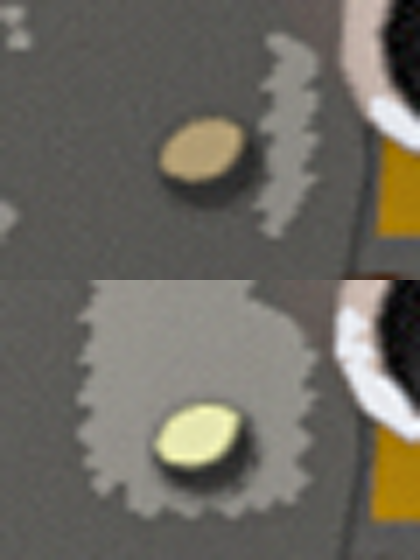

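View pics/cmpe.png

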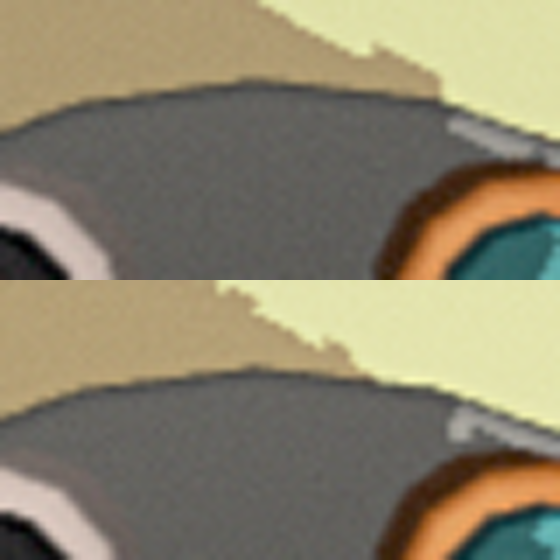

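>>> servo_tool(
  series=[
    [0.008,-0.01,0,0,0,0,0],
    [0.008,-0.035,-0.002,0,0,0,0],
    [0.008,-0.07,-0.0035,0,0,0,0.01],
    [0.008,-0.105,-0.005,0,0,0,0.01],
    [0.008,-0.14,-0.007,0,0,0,0.01],
    [0.008,-0.175,-0.0085,0,0,0,0.01],
    [0.008,-0.21,-0.01,0,0,0,0.01],
    [0.008,-0.24,-0.012,0.005,0,0,0.01],
    [0.008,-0.265,-0.013,0.015,0,0,0.01],
    [0.008,-0.278,-0.0138,0.025,0,0,0.01],
    [0.008,-0.2814,-0.0138,0.03,0,0,0.01],
    [0.008,-0.2814,-0.0138,0.03,0,0,0.01],
  ],
)

```text
clock: 6.8
position: [585.3, 102.8, 212.9]
ee_rot: [0.525, 0.851, -0.0, -0.001]
wrist_force: [-0.4, 0.4, -4.3]
width: 13.4
```

>>> servo_tool(
  series=[
    [0.008,0,0,0,0,0,0],
    [0.008,0,0,0,0,0,0],
    [0.008,0,0,0,0,0,0],
  ],
)

```text
clock: 7.1
position: [585.6, 103.4, 214.3]
ee_rot: [0.524, 0.852, 0.0, 0.0]
wrist_force: [-1.0, 0.3, -5.7]
width: 13.7
```

```bash
python3 - <<'E'
from h import *
for i in range(1): st()
for c in('wrist','scene','side'):
    im,cal=snap(c,c+'5')
    for q in("carousel","carousel_grip","carousel_key"): marks(q,c)
a=load('scene5')[0][170:270,270:390,::-1];b=load('side5')[0][120:220,225:345,::-1]
cv2.imwrite('pics/sc5.png',cv2.resize(a,None,fx=6,fy=6,interpolation=cv2.INTER_CUBIC))
cv2.imwrite('pics/si5.png',cv2.resize(b,None,fx=6,fy=6,interpolation=cv2.INTER_CUBIC))
st()
E
```

```text
t 7.1 pos [585.6 103.4 214.3] w 13.7 F [-1.   0.3 -5.7]
toolx [-0.45   0.893 -0.   ] tooly [0.893 0.45  0.001]
wrist carousel [588.6 106.5 151.2] 0.62
wrist carousel_grip [585.6 103.5 231.9] 0.86
wrist carousel_key [617.6 121.7 145.1] 0.96
wrist carousel_key [483.5 -42.1 153. ] 0.39
scene carousel [586.4  96.3 145.3] 0.73
scene carousel_grip [585.7 102.3 229.2] 0.78
scene carousel_key [618.9 124.2 154.9] 0.9
scene carousel_key [588.2  98.1 144.8] 0.53
side carousel [582.5 102.8 150.4] 0.61
side carousel [ 384.2 -297.4   27.5] 0.19
side carousel_grip [587.8 101.8 232. ] 0.89
side carousel_key [616.2 118.4 150.7] 0.98
t 7.7 pos [585.7 102.6 213.7] w 13.3 F [ 0.3  0.3 -4.8]
toolx [-0.449  0.893  0.   ] tooly [ 0.893  0.449 -0.   ]
```

View pics/sc5.png

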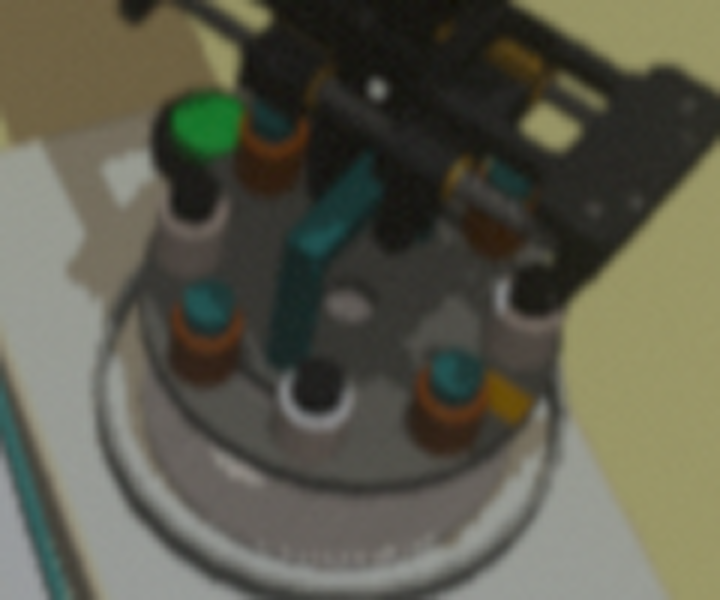

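View pics/si5.png

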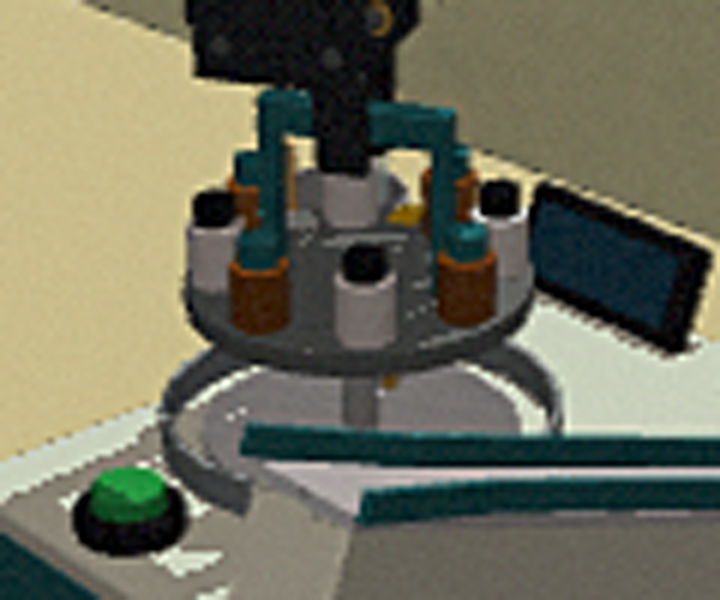

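View pics/wrist5.png

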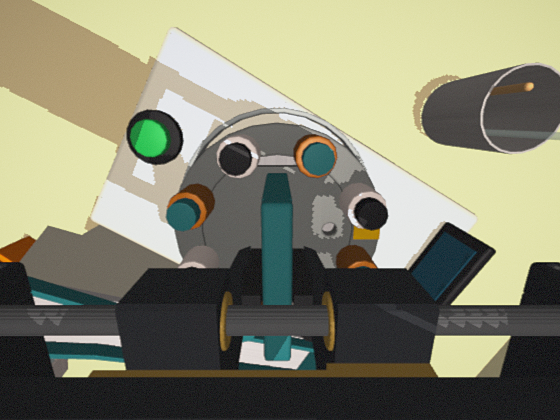

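```bash
python3 - <<'E'
from h import *
im,cal=load('scene5'); im2,c2=load('side5')
for z in(161,162,163,164):
    print(z,'bore',onz(cal,270+348/6-.4,170+306/6-.4,z).round(1))
print('spindle from scene at 134.7', onz(cal,326.5,225.5,134.7).round(1))
P=np.array([585.6,102.6,162.5]); print('expected bore px',proj(cal,P),'side centre px', proj(c2,P), 'obs', 225+361.5/6-.4, 'spindle tip side',proj(c2,[585.6,102.6,134.7]))
E=np.array(cal['extrinsics']);print('scene right axis',E[:3,0])
E
```

```text
161 bore [589.5 100.  161. ]
162 bore [590.1  99.6 162. ]
163 bore [590.6  99.2 163. ]
164 bore [591.1  98.8 164. ]
spindle from scene at 134.7 [586.1 102.4 134.7]
expected bore px (327.9535088564319, 218.3735616286345) side centre px (284.7654089428984, 164.75214110269076) obs 284.85 spindle tip side (284.94685776908364, 174.563856997414)
scene right axis [0.37355933 0.92760401 0.00205597]
```

In the side view the disc centre (px 284.9) lines up with the spindle (284.9). The scene view shows the bore within about 1 mm of it. I'll lower over the spindle's taper and watch the force.

>>> servo_tool(
  series=[
    [0.008,0,0,0.004,0,0,0],
    [0.008,0,0,0.009,0,0,0],
    [0.008,0,0,0.014,0,0,0],
    [0.008,0,0,0.018,0,0,0],
    [0.008,0,0,0.022,0,0,0],
    [0.008,0,0,0.026,0,0,0],
    [0.008,0,0,0.028,0,0,0],
    [0.008,0,0,0.03,0,0,0],
    [0.008,0,0,0.03,0,0,0],
  ],
)

```text
clock: 8.6
position: [585.6, 102.6, 183.6]
ee_rot: [0.525, 0.851, -0.0, -0.0]
wrist_force: [-0.2, 0.2, -4.9]
width: 13.6
```

```bash
python3 - <<'E'
from h import *
o,M=st();print(M.T@o['wrist_force'],o['wrist_torque'])
im,cal=snap('side','side6')
cv2.imwrite('pics/si6.png',cv2.resize(im[120:220,225:345,::-1],None,fx=6,fy=6,interpolation=cv2.INTER_CUBIC))
im,cal=snap('wrist','wrist6')
o,M=st();print(M.T@o['wrist_force'],o['wrist_torque'])
E
```

```text
t 8.6 pos [585.6 102.6 183.6] w 13.6 F [-0.2  0.2 -4.9]
toolx [-0.449  0.893  0.   ] tooly [ 0.893  0.449 -0.   ]
[ 0.23044966 -0.12180901  4.90602527] [ 0.04794817  0.02798582 -0.02410378]
t 8.7 pos [585.8 102.6 183.9] w 13.8 F [-0.6 -0.2 -4.8]
toolx [-0.449  0.893 -0.   ] tooly [0.893 0.449 0.   ]
[ 0.08969352 -0.59209315  4.81947696] [-0.03943392 -0.02431556 -0.03307462]
```

View pics/si6.png

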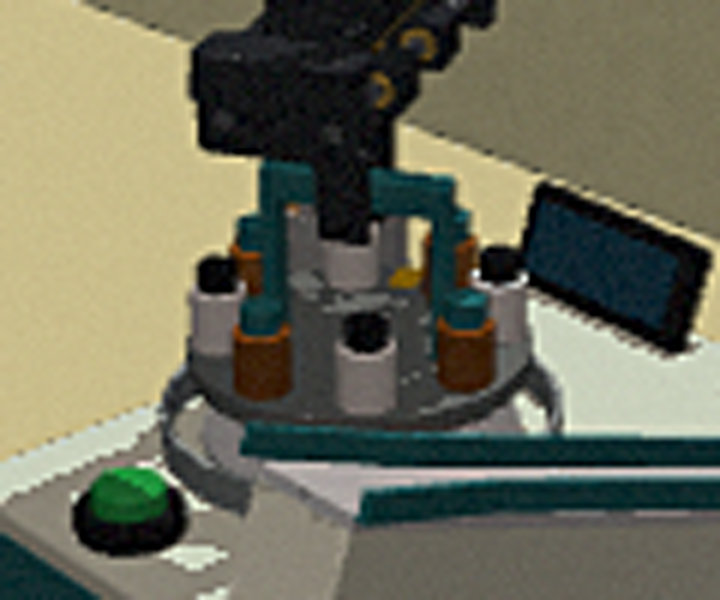

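View pics/wrist6.png

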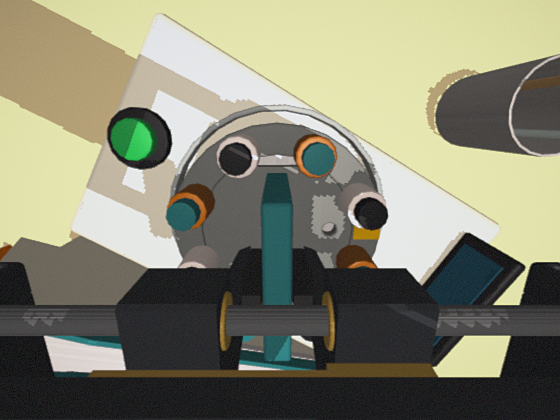

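No contact force with the spindle already about 14 mm into the bore. I'll continue down onto the pin.

>>> servo_tool(
  series=[
    [0.008,0,0,0.004,0,0,0],
    [0.008,0,0,0.008,0,0,0],
    [0.008,0,0,0.011,0,0,0],
    [0.008,0,0,0.013,0,0,0],
    [0.008,0,0,0.015,0,0,0],
    [0.008,0,0,0.017,0,0,0],
    [0.008,0,0,0.019,0,0,0],
    [0.008,0,0,0.019,0,0,0],
  ],
)

```text
clock: 9.5
position: [585.6, 102.7, 164.5]
ee_rot: [0.525, 0.851, -0.0, -0.0]
wrist_force: [-0.2, -0.1, -6.1]
width: 13.7
```

>>> servo_tool(
  series=[
    [0.008,0,0,0.003,0,0,0],
    [0.008,0,0,0.006,0,0,0],
    [0.008,0,0,0.008,0,0,0],
    [0.008,0,0,0.0095,0,0,0],
    [0.008,0,0,0.0105,0,0,0],
    [0.008,0,0,0.0115,0,0,0],
    [0.008,0,0,0.0115,0,0,0],
  ],
)

```text
clock: 10.2
position: [585.7, 102.7, 154.9]
ee_rot: [0.525, 0.851, 0.0, 0.001]
wrist_force: [-6.3, 0.1, 6.1]
width: 13.6
```

```bash
python3 - <<'E'
from h import *
o,M=st();print(M.T@o['wrist_force'],M.T@o['wrist_torque'])
im,cal=snap('side','side7')
cv2.imwrite('pics/si7.png',cv2.resize(im[120:220,225:345,::-1],None,fx=6,fy=6,interpolation=cv2.INTER_CUBIC))
im,cal=snap('wrist','wrist7');cv2.imwrite('pics/w7.png',cv2.resize(im[90:290,150:410,::-1],None,fx=3,fy=3,interpolation=cv2.INTER_CUBIC))
o,M=st();print(M.T@o['wrist_force'],M.T@o['wrist_torque'])
E
```

```text
t 10.2 pos [585.7 102.7 154.9] w 13.6 F [-6.3  0.1  6.1]
toolx [-0.449  0.893 -0.001] tooly [0.893 0.449 0.001]
[ 2.89649432 -5.56835621 -6.06744788] [ 0.7490441   0.30113139 -0.00438654]
t 10.3 pos [585.7 102.7 154.9] w 13.8 F [-5.2  0.5  7. ]
toolx [-0.449  0.893 -0.001] tooly [0.893 0.449 0.001]
[ 2.80896365 -4.42285021 -7.01047737] [ 0.73011043  0.33008624 -0.00541691]
```

View pics/si7.png

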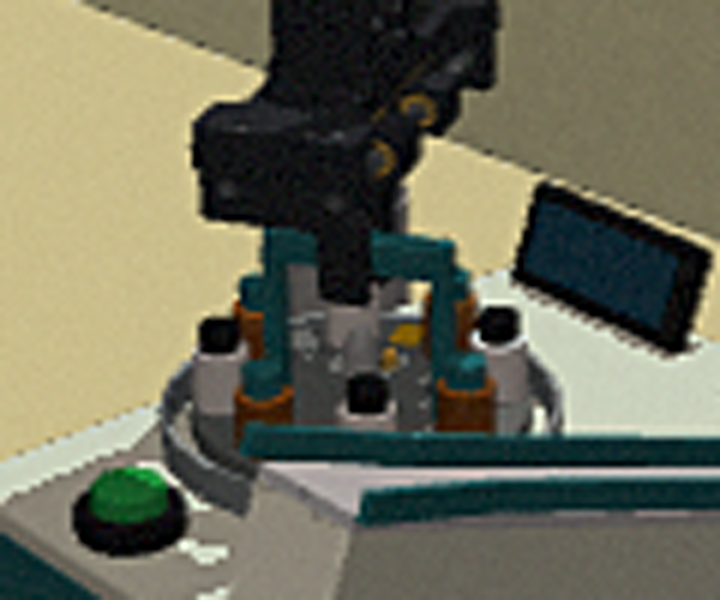

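View pics/w7.png

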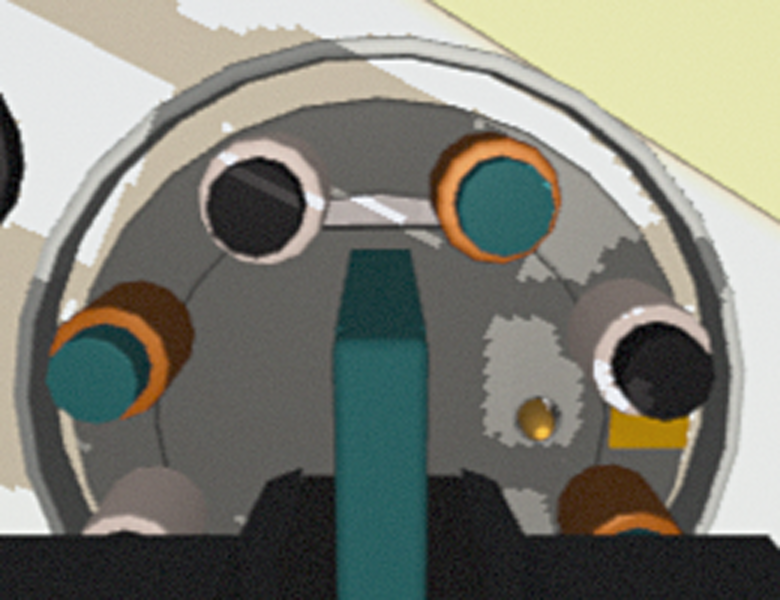

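The pin shows through the key hole at crop (538,418), so the carousel is at or near home. I'll let go, lift away and check.

>>> servo_tool(
  force=10,
  series=[
    [0.016,0,0,0,0,0,0],
    [0.03,0,0,0,0,0,0],
    [0.045,0,0,0,0,0,0],
    [0.045,0,0,0,0,0,0],
    [0.045,0,0,-0.02,0,0,0],
    [0.045,0,0,-0.06,0,0,0],
    [0.045,-0.03,0,-0.11,0,0,0],
    [0.045,-0.07,0,-0.13,0,0,0],
    [0.045,-0.07,0,-0.13,0,0,0],
    [0.045,-0.07,0,-0.13,0,0,0],
  ],
)

```text
clock: 11.3
position: [617.3, 39.6, 282.8]
ee_rot: [0.525, 0.851, 0.0, -0.0]
wrist_force: [0.3, 0.6, 0.5]
width: 44.7
```

```bash
python3 - <<'E'
from h import *
st(); 
im,cal=snap('side','side8')
cv2.imwrite('pics/si8.png',cv2.resize(im[120:220,225:345,::-1],None,fx=6,fy=6,interpolation=cv2.INTER_CUBIC))
im,cal=snap('wrist','w8')
for q in("carousel","carousel_grip"): marks(q,'wrist');marks(q,'side')
E
```

```text
t 11.3 pos [617.3  39.6 282.8] w 44.7 F [0.3 0.6 0.5]
toolx [-0.448  0.894  0.   ] tooly [ 0.894  0.448 -0.   ]
wrist carousel [586.  104.1  92.6] 0.95
side carousel [582.4 102.7  90. ] 0.89
wrist carousel_grip [586.9  99.7 176.9] 0.9
side carousel_grip [588.1 102.5 174.1] 0.82
side carousel_grip [282.6 351.6  -0.7] 0.31
```

View pics/si8.png

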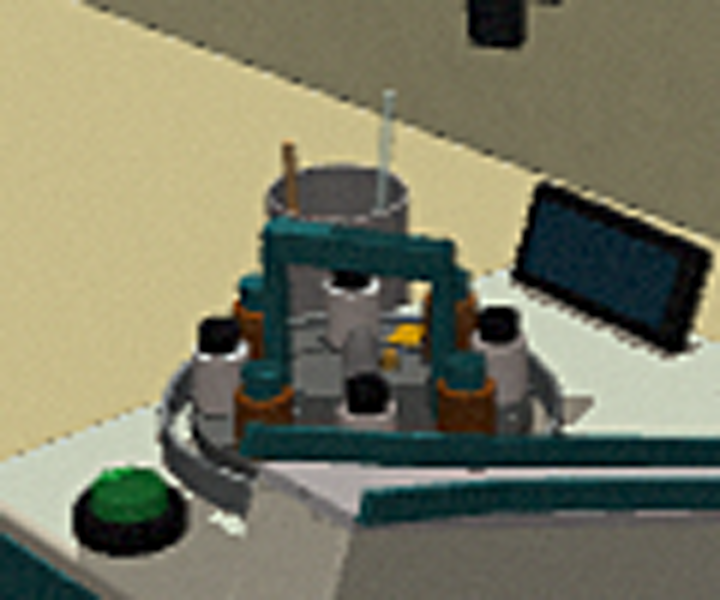

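View pics/w8.png

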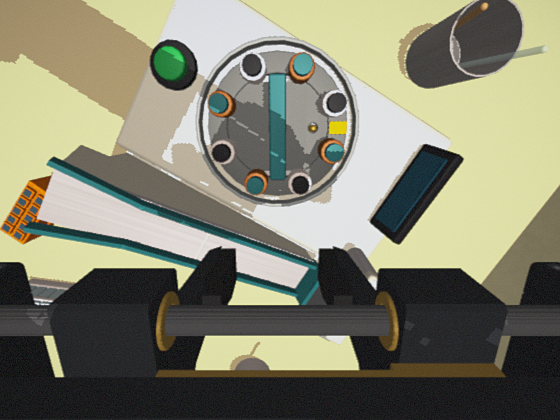

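The carousel looks level and the pin sits in its hole at (313,127). The height reads about 1–3 mm above nominal, so I'll press the bar lightly with shut fingers to check that it's fully home.

>>> servo_tool(
  series=[
    [0.0,0.035,0,0.01,0,0,0],
    [0.0,0.07,0,0.04,0,0,0],
    [0.0,0.07,0,0.07,0,0,0],
    [0.0,0.07,0,0.09,0,0,0],
    [0.0,0.07,0,0.096,0,0,0],
    [0.0,0.07,0,0.1,0,0,0],
    [0.0,0.07,0,0.102,0,0,0],
    [0.0,0.07,0,0.104,0,0,0],
    [0.0,0.07,0,0.104,0,0,0],
  ],
)

```text
clock: 12.5
position: [586.1, 102.6, 181.4]
ee_rot: [0.525, 0.851, 0.001, 0.001]
wrist_force: [-2.5, -0.2, 7.0]
width: 0.7
```

>>> servo_tool(
  series=[
    [0.0,0,0,0.001,0,0,0],
    [0.0,0,0,0.002,0,0,0],
    [0.0,0,0,0.002,0,0,0],
  ],
)

```text
clock: 12.8
position: [586.2, 102.6, 181.3]
ee_rot: [0.525, 0.851, 0.001, 0.002]
wrist_force: [-7.0, 0.8, 19.9]
width: 0.5
```

It's firm under 20 N with the bar top at 181.3. I'll back off and cross-check its height against the cameras that located the spindle.

>>> servo_tool(
  series=[
    [0.0,0,0,-0.01,0,0,0],
    [0.05,0,0,-0.05,0,0,0],
    [0.088,-0.04,0,-0.09,0,0,0],
    [0.088,-0.09,0,-0.1,0,0,0],
    [0.088,-0.14,0,-0.1,0,0,0],
    [0.088,-0.14,0,-0.1,0,0,0],
  ],
)

```text
clock: 13.4
position: [650.2, -27.3, 277.5]
ee_rot: [0.527, 0.85, -0.0, 0.001]
wrist_force: [-0.5, -0.0, -1.1]
width: 38.2
```

```bash
python3 - <<'E'
from h import *
st(); 
f=lambda im,n,c,s:cv2.imwrite(n,cv2.resize(im[c[1]:c[3],c[0]:c[2],::-1],None,fx=s,fy=s,interpolation=cv2.INTER_CUBIC))
im,cal=snap('side','side9'); f(im,'pics/si9.png',(255,140,335,200),9)
im,cal=snap('scene','scene9'); f(im,'pics/sc9.png',(285,180,365,240),9)
im,cal=snap('wrist','w9')
E
```

```text
t 13.4 pos [650.2 -27.3 277.5] w 38.2 F [-0.5 -0.  -1.1]
toolx [-0.445  0.896 -0.002] tooly [0.896 0.445 0.001]
```

View pics/si9.png

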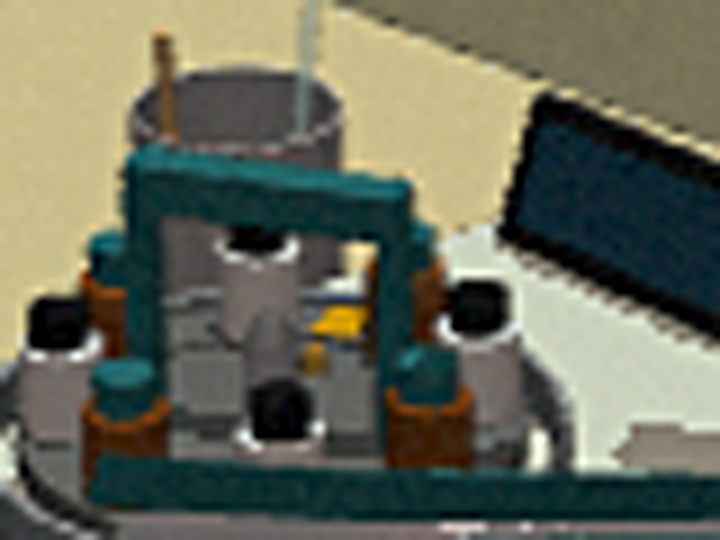

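View pics/sc9.png

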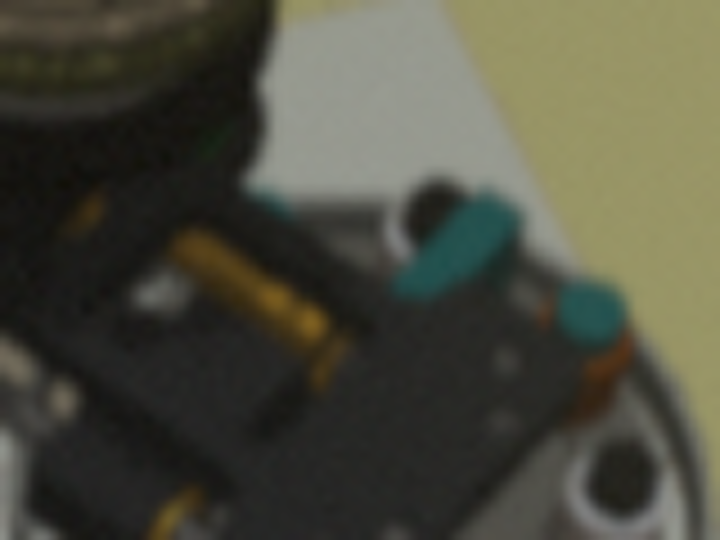

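View pics/w9.png

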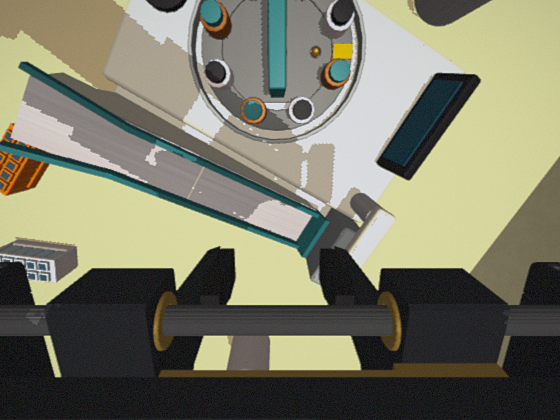

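```bash
python3 - <<'E'
from h import *
c=bot.calibration('side')
for u in (88.8,91.3):
    d=np.radians(26.7); X=np.array([np.cos(d),np.sin(d),0]);Y=np.array([-X[1],X[0],0]); O=np.array([585.6,102.6,u])
    cr=lambda p:np.round((np.array(proj(c,p))+.4-[255,140])*9)
    print(u,'bar top corners',[cr(O+X*a*7+Y*b*42+[0,0,90]).tolist() for a in(-1,1) for b in(-1,1)],'bar bottom outer',[cr(O-X*7+Y*b*34+[0,0,74]).tolist() for b in(-1,1)])
print('spindle tip',cr([585.6,102.6,134.7]),'pin', cr([619.2,119.6,107.2]))
E
```

```text
88.8 bar top corners [[405.0, 202.0], [123.0, 165.0], [420.0, 182.0], [141.0, 146.0]] bar bottom outer [[377.0, 251.0], [151.0, 220.0]]
91.3 bar top corners [[405.0, 194.0], [122.0, 157.0], [420.0, 174.0], [140.0, 138.0]] bar bottom outer [[377.0, 243.0], [150.0, 212.0]]
spindle tip [273. 315.] pin [317. 345.]
```

In the side view the bar corners (140,148) and (410,185) match the predictions for a seated carousel, (141,146) and (420,182), not the 2.5 mm-high case. It was also firm under 20 N, so the carousel is home. Next I look at the white cassettes.

>>> servo_tool(
  series=[
    [0.088,-0.024,-0.028,-0.008,0,0,-0.14],
    [0.088,-0.048,-0.056,-0.008,0,0,-0.28],
    [0.088,-0.072,-0.084,-0.008,0,0,-0.42],
    [0.088,-0.096,-0.112,-0.008,0,0,-0.56],
    [0.088,-0.12,-0.14,-0.008,0,0,-0.7],
    [0.088,-0.144,-0.168,-0.008,0,0,-0.84],
    [0.088,-0.168,-0.196,-0.008,0,0,-0.98],
    [0.088,-0.1925,-0.224,-0.008,0,0,-1.105],
    [0.088,-0.1925,-0.224,-0.008,0,0,-1.105],
    [0.088,-0.1925,-0.224,-0.008,0,0,-1.105],
  ],
)

```text
clock: 14.55
position: [535.1, -293.9, 285.6]
ee_rot: [0.0, 1.0, 0.0, 0.0]
wrist_force: [-0.7, 0.0, 0.2]
width: 88.0
```

```bash
python3 - <<'E'
from h import *
o,M=st(); print(o['joints'].round(2))
im,cal=snap('wrist','w10'); marks('cassette1_mid','wrist')
snap('scene','scene10')
for q in('lane_stop','lane_load','start_top'): marks(q,'scene')
E
```

```text
t 14.55 pos [ 535.1 -293.9  285.6] w 88.0 F [-0.7  0.   0.2]
toolx [-1.     0.001 -0.   ] tooly [0.001 1.    0.   ]
[-0.7   0.47  1.02  0.    1.65 -2.27]
wrist cassette1_mid [ 378.  -294.7   31.2] 0.87
wrist cassette1_mid [ 335.  -151.9   27.9] 0.55
scene lane_stop [704.8 -52.2  75. ] 0.89
scene lane_stop [ 535.5 -308.3   27.9] 0.2
scene lane_load [491.7 -45.9 152.2] 0.57
scene start_top [462.6 109.  106.4] 0.45
```

View pics/w10.png

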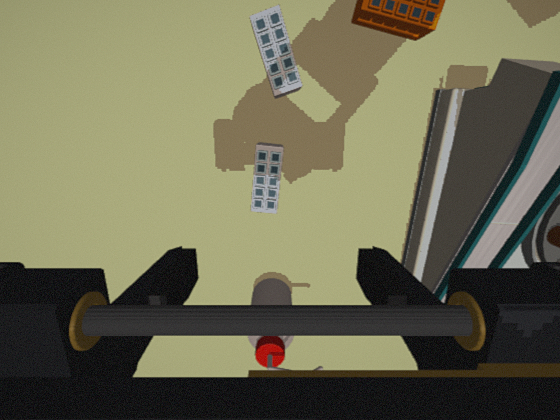

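View pics/scene10.png

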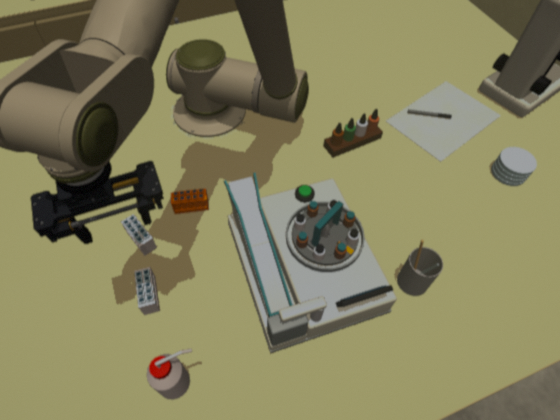

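The wrist view shows the white cassettes at (275,50) and (266,178) and the orange look-alike at (398,15). White fits the description. I'll confirm with an enlarged crop and fit their top faces.

```bash
python3 - <<'E'
from h import *
im,cal=load('w10')
cv2.imwrite('pics/w10c.png',cv2.resize(im[0:220,220:330,::-1],None,fx=2.7,fy=2.7,interpolation=cv2.INTER_CUBIC))
E
```

```text
(no output)
```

View pics/w10c.png

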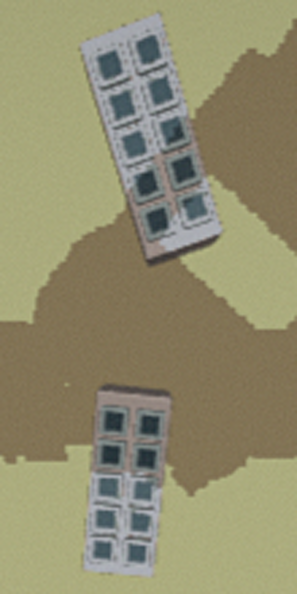

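```bash
python3 - <<'E'
from h import *
im,cal=load('w10')
for n,c in(('A',[(80,48),(160,14),(222,232),(148,251)]),('B',[(100,392),(168,397),(154,573),(83,568)])):
    p=np.array([onz(cal,220+u/2.7-.3,v/2.7-.3,55) for u,v in c])
    ctr=p.mean(0); d1=(p[2]-p[1]);d2=p[3]-p[0]; print(n,ctr.round(1),'len',np.linalg.norm(d1),np.linalg.norm(d2),'ang',[np.degrees(np.arctan2(d[1],d[0])).round(1) for d in(d1,d2)],'wid',np.linalg.norm(p[1]-p[0]),np.linalg.norm(p[2]-p[3]))
# grid-based
gA=[(110,66),(148,50),(121,104),(161,91),(133,144),(174,131),(146,182),(183,169),(157,220),(195,207)]
gB=[(114,421),(150,424),(110,455),(146,457),(107,487),(142,490),(104,519),(139,522),(102,549),(138,552)]
for n,g in(('A',gA),('B',gB)):
    p=np.array([onz(cal,220+u/2.7-.3,v/2.7-.3,55) for u,v in g]); print(n,p.mean(0).round(1)); d=p[8:].mean(0)-p[:2].mean(0); print(np.degrees(np.arctan2(d[1],d[0])),np.linalg.norm(d))
print(proj(cal,[535,-294,200]))
E
```

```text
A [ 382.4 -293.7   55. ] len 87.11587548084098 83.17413985239334 ang [np.float64(18.3), np.float64(19.6)] wid 35.266156636390235 33.491758414541636
B [ 531.6 -307.1   55. ] len 86.02396202818285 86.05717625448874 ang [np.float64(-4.4), np.float64(-6.8)] wid 31.71927660426001 35.33091695881639
A [ 381.5 -293.9   55. ]
18.55596959112437 62.705367724043626
B [ 533.1 -307.5   55. ]
-5.921450412940447 62.749886036663376
(276.23661037784507, 216.2929854363467)
```

The crop confirms two white cassettes with pale cuvettes: A at (382,-294), yaw 18.5°, and B at (532.5,-307), yaw -5.5°. I'll grasp B first.

>>> servo_tool(
  force=15,
  series=[
    [0.07,0.002,-0.008,0.04,0,0,0.096],
    [0.07,0.0025,-0.0128,0.085,0,0,0.096],
    [0.07,0.0025,-0.0128,0.13,0,0,0.096],
    [0.07,0.0025,-0.0128,0.17,0,0,0.096],
    [0.07,0.0025,-0.0128,0.205,0,0,0.096],
    [0.07,0.0025,-0.0128,0.235,0,0,0.096],
    [0.07,0.0025,-0.0128,0.252,0,0,0.096],
    [0.07,0.0025,-0.0128,0.257,0,0,0.096],
    [0.07,0.0025,-0.0128,0.257,0,0,0.096],
  ],
)

```text
clock: 15.75
position: [532.7, -307.5, 28.1]
ee_rot: [0.048, 0.999, 0.0, -0.0]
wrist_force: [0.5, 0.3, -0.8]
width: 69.7
```

>>> servo_tool(
  series=[
    [0.03,0,0,0,0,0,0],
    [0.03,0,0,0,0,0,0],
    [0.03,0,0,0,0,0,0],
    [0.03,0,0,0,0,0,0],
    [0.03,0,0,-0.01,0,0,0],
    [0.03,0,0,-0.04,0,0,0],
    [0.03,0,0,-0.08,0,0,0],
    [0.03,0,0,-0.12,0,0,0],
    [0.03,0,0,-0.17,0,0,0],
    [0.03,0,0,-0.2,0,0,0],
    [0.03,0,0,-0.21,0,0,0],
    [0.03,0,0,-0.21,0,0,0],
  ],
)

```text
clock: 16.95
position: [532.5, -307.9, 239.1]
ee_rot: [0.048, 0.999, -0.001, 0.001]
wrist_force: [-0.7, 0.5, -0.9]
width: 36.1
```

```bash
python3 - <<'E'
from h import *
o,M=st(); print(o['joints'].round(2))
im,cal=snap('wrist','w11')
im,cal=snap('side','side11')
E
```

```text
t 16.95 pos [ 532.5 -307.9  239.1] w 36.1 F [-0.7  0.5 -0.9]
toolx [-0.995  0.096 -0.001] tooly [ 0.096  0.995 -0.001]
[-0.72  0.5   1.1   0.    1.54 -2.19]
```

View pics/w11.png

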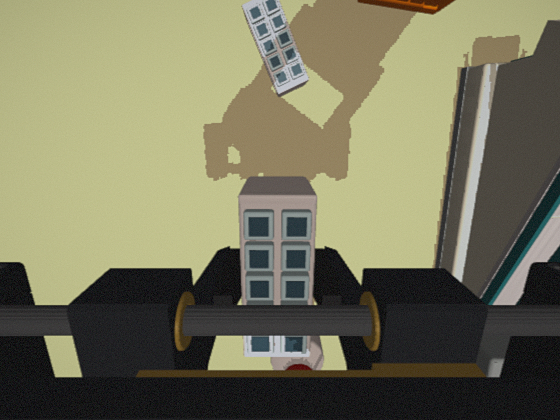

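View pics/side11.png

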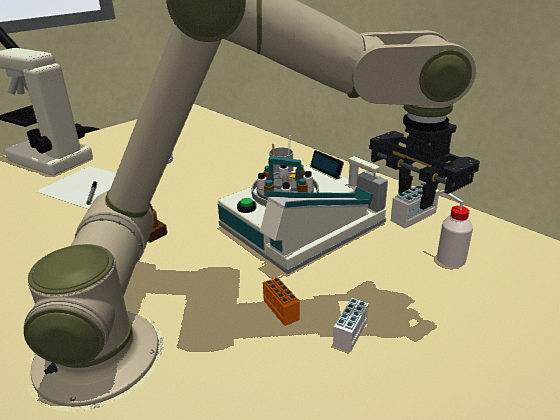

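Cassette B is held square, at wrist px (277,265). I'll check the lane line against the earlier wrist picture w9.

```bash
cat > lane.py <<'E'
import numpy as np
def lane(stop=(704.2,-54.8,75.2),yaw=-3.0):
    a=np.radians(yaw);t=np.radians(20)
    x=np.array([np.cos(a)*np.cos(t),np.sin(a)*np.cos(t),-np.sin(t)]);y=np.array([-np.sin(a),np.cos(a),0]);z=np.cross(x,y)
    return np.array(stop,float),np.c_[x,y,z]
E
python3 - <<'E'
from h import *
from lane import lane
im,cal=load('w9'); b=cv2.resize(im[:,:,::-1],None,fx=1.4,fy=1.4)
O,L=lane()
def ln(p,q,c):
    P,Q=[tuple(int(v*1.4) for v in proj(cal,O+L@np.array(k,float))) for k in(p,q)]; cv2.line(b,P,Q,c,1)
for s in(1,-1):
    ln((0,21*s,12),(-215,21*s,12),(0,0,255)); ln((-215,21*s,12),(-295,28.5*s,12),(0,0,255)); ln((0,21*s,0),(-215,21*s,0),(255,0,0))
ln((0,0,0),(-295,0,0),(0,255,0)); ln((0,-21,0),(0,21,0),(255,0,255))
cv2.imwrite('pics/lane9.png',b[:420])
E
```

```text
(no output)
```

View pics/lane9.png

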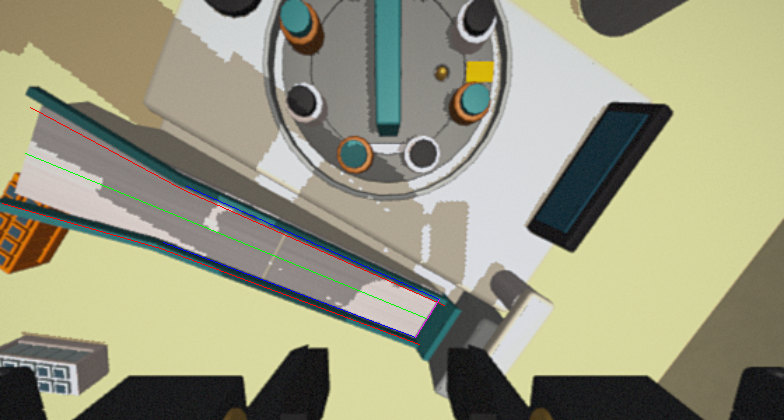

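```bash
python3 - <<'E'
from h import *
from lane import lane
out=[]
im,cal=load('w8')
for yaw in(-3.0,-4.0):
    O,L=lane(yaw=yaw); S=2.2
    b=cv2.resize(im[140:310,0:340,::-1],None,fx=S,fy=S,interpolation=cv2.INTER_CUBIC)
    def ln(p,q,c):
        P,Q=[tuple(int(v) for v in (np.array(proj(cal,O+L@np.array(k,float)))+.5-[0,140])*S) for k in(p,q)]; cv2.line(b,P,Q,c,1)
    for s in(1,-1):
        ln((0,21*s,12),(-215,21*s,12),(0,0,255)); ln((-215,21*s,12),(-295,28.5*s,12),(0,0,255))
    ln((0,0,0),(-295,0,0),(0,255,0)); ln((0,-21,0),(0,21,0),(255,0,255))
    out.append(b)
cv2.imwrite('pics/lane8.png',cv2.resize(np.vstack(out),None,fx=.79,fy=.79))
E
```

```text
(no output)
```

View pics/lane8.png

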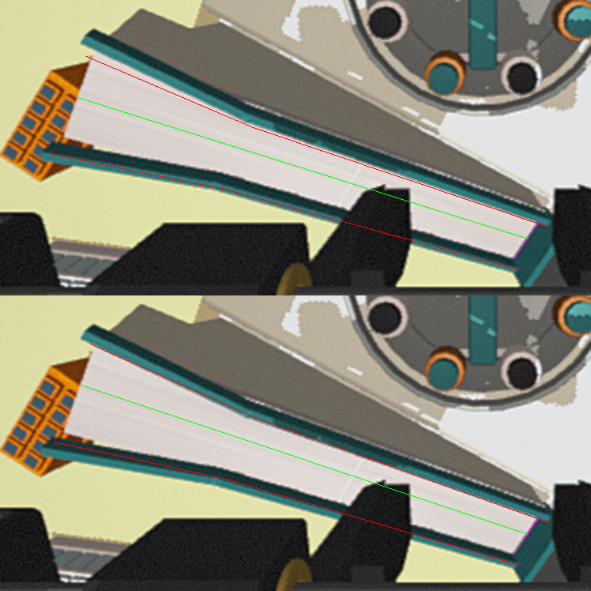

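```bash
cat > plan.py <<'E'
from h import *
from lane import lane
def plan(P0,R0,s,h,tcpup,yaw=-3.6,dy=0):
    O,L=lane(yaw=yaw)
    Rt=np.c_[-L[:,0],L[:,1],-L[:,2]]
    P=O+L@np.array([-s,dy,h+tcpup])
    d=R0.T@(P-np.array(P0)); rv=R.from_matrix(R0.T@Rt).as_rotvec()
    print('s',s,'h',h,'P',P.round(1),'shift',(d/1000).round(4),'rv',rv.round(4)); return P,Rt
E
python3 - <<'E'
from plan import *
y=np.radians(180-5.5); R0=np.c_[[np.cos(y),np.sin(y),0],[-0,0,0],[0,0,-1]]; R0[:,1]=np.cross(R0[:,2],R0[:,0])
P0=[532.5,-307.8,238.4]
plan(P0,R0,228,40,28); plan(P0,R0,228,10,28)
o=bot.get_obs();print(R.from_quat(o['ee_rot']).as_matrix().round(3),o['position'])
E
```

```text
s 228 h 40 P [513.6 -42.8 217.1] shift [0.0442 0.262  0.0213] rv [ 0.0058  0.349  -0.0328]
s 228 h 10 P [503.3 -42.2 188.9] shift [0.0545 0.2616 0.0495] rv [ 0.0058  0.349  -0.0328]
[[-0.995  0.096 -0.002]
 [ 0.096  0.995  0.002]
 [ 0.003  0.002 -1.   ]] [ 531.97965561 -307.44978457  236.32643084]
```

>>> servo_tool(
  series=[
    [0.03,0.006,0.015,0,0,0,0],
    [0.03,0.012,0.045,0,0.001,0.05,-0.01],
    [0.03,0.018,0.085,0,0.002,0.1,-0.02],
    [0.03,0.024,0.125,0,0.003,0.17,-0.0328],
    [0.03,0.03,0.165,0,0.004,0.24,-0.0328],
    [0.03,0.036,0.205,0,0.005,0.31,-0.0328],
    [0.03,0.042,0.24,0.005,0.0058,0.349,-0.0328],
    [0.03,0.0442,0.257,0.012,0.0058,0.349,-0.0328],
    [0.03,0.0442,0.262,0.0213,0.0058,0.349,-0.0328],
    [0.03,0.0442,0.262,0.0213,0.0058,0.349,-0.0328],
    [0.03,0.0442,0.262,0.0213,0.0058,0.349,-0.0328],
  ],
)

```text
clock: 18.15
position: [513.5, -44.1, 216.5]
ee_rot: [0.032, 0.984, 0.005, -0.174]
wrist_force: [0.1, -0.4, -0.7]
width: 36.0
```

```bash
python3 - <<'E'
from h import *
o,M=st(); print(o['joints'].round(2)); print(M.round(3))
snap('side','side12',6,(230,140,360,240)); snap('wrist','w12'); snap('scene','s12',5,(200,150,340,260)); st()
E
```

```text
t 18.15 pos [513.5 -44.1 216.5] w 36.0 F [ 0.1 -0.4 -0.7]
toolx [-0.938  0.06   0.342] tooly [ 0.064  0.998 -0.   ]
[-0.28  0.5   1.21 -0.07  1.77 -1.79]
[[-0.938  0.064 -0.342]
 [ 0.06   0.998  0.022]
 [ 0.342 -0.    -0.94 ]]
t 18.3 pos [513.6 -43.9 217.2] w 35.5 F [-0.2 -1.  -1.5]
toolx [-0.938  0.06   0.341] tooly [ 0.064  0.998 -0.   ]
```

View pics/side12.png

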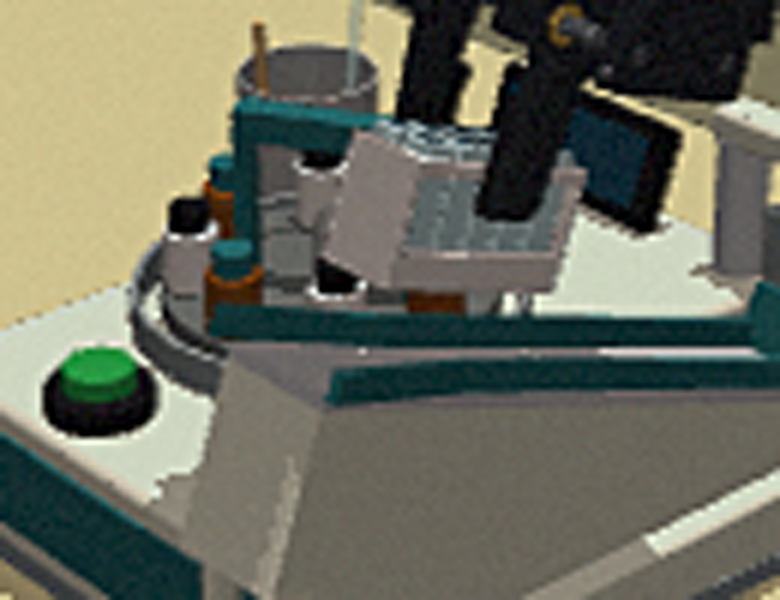

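View pics/w12.png

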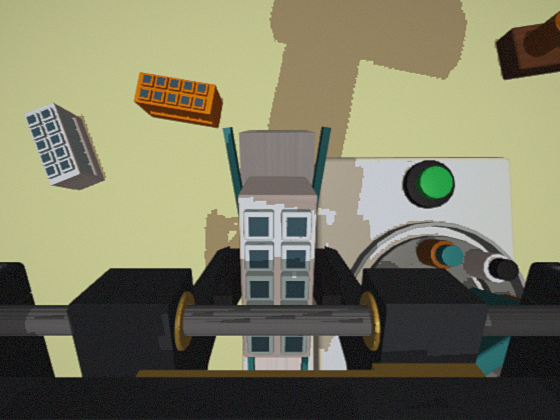

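View pics/s12.png

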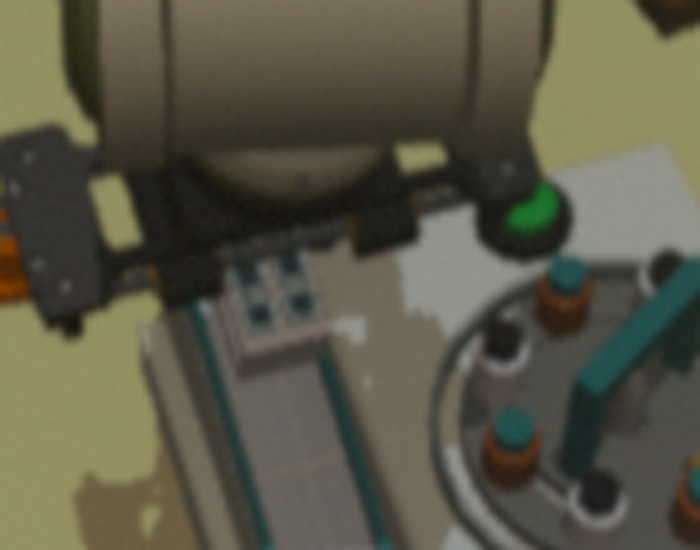

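The cassette is aligned: its centre is at wrist px 277, between the guides at 228 and 327. I'll lower it.

>>> servo_tool(
  series=[
    [0.03,0,0,0.01,0,0,0],
    [0.03,0,0,0.02,0,0,0],
    [0.03,0,0,0.028,0,0,0],
    [0.03,0,0,0.033,0,0,0],
    [0.03,0,0,0.034,0,0,0],
    [0.03,0,0,0.034,0,0,0],
  ],
)

```text
clock: 18.9
position: [502.0, -42.1, 185.0]
ee_rot: [0.031, 0.984, 0.005, -0.174]
wrist_force: [-0.4, -0.0, -0.5]
width: 35.8
```

>>> servo_tool(
  series=[
    [0.03,0,0,0.001,0,0,0],
    [0.03,0,0,0.002,0,0,0],
    [0.03,0,0,0.002,0,0,0],
  ],
)

```text
clock: 19.2
position: [501.3, -42.0, 183.1]
ee_rot: [0.031, 0.984, 0.005, -0.173]
wrist_force: [-0.7, 0.3, -0.6]
width: 35.7
```

```bash
python3 - <<'E'
from h import *
o,M=st(); print(M.T@o['wrist_force'])
snap('side','side13',6,(230,140,360,240)); snap('wrist','w13')
E
```

```text
t 19.2 pos [501.3 -42.  183.1] w 35.7 F [-0.7  0.3 -0.6]
toolx [-0.938  0.059  0.342] tooly [ 0.063  0.998 -0.   ]
[0.48700048 0.28923303 0.84808358]
```

View pics/side13.png

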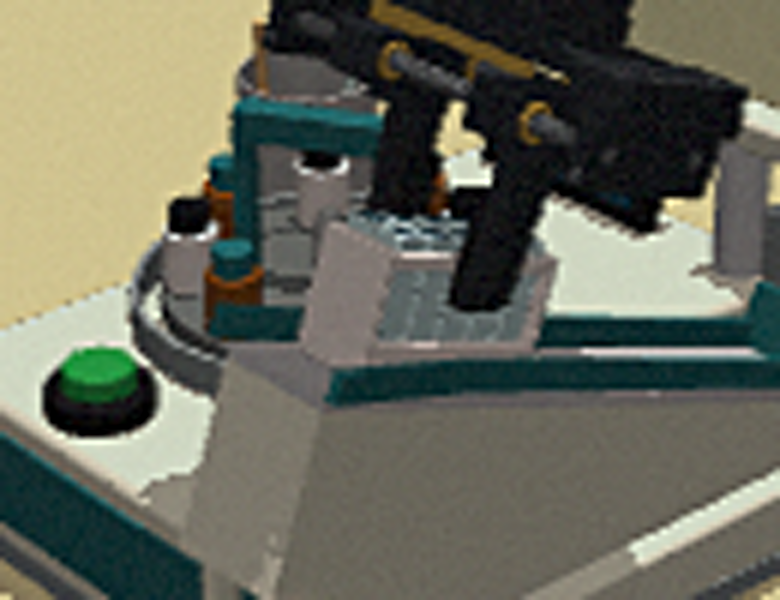

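>>> servo_tool(
  series=[
    [0.03,0,0,0.001,0,0,0],
    [0.03,0,0,0.002,0,0,0],
    [0.03,0,0,0.002,0,0,0],
  ],
)

```text
clock: 19.6
position: [501.4, -42.2, 182.6]
ee_rot: [0.031, 0.985, 0.005, -0.172]
wrist_force: [3.2, -0.1, 9.5]
width: 35.8
```

>>> servo_tool(
  series=[
    [0.03,0,0,0.001,0,0,0],
    [0.03,0,0,0.002,0,0,0],
    [0.03,0,0,0.002,0,0,0],
  ],
)

```text
clock: 19.9
position: [501.5, -42.3, 182.1]
ee_rot: [0.031, 0.985, 0.005, -0.17]
wrist_force: [3.9, -0.0, 18.5]
width: 35.7
```

It's in contact with the floor. I'll ease off, open and withdraw.

>>> servo_tool(
  series=[
    [0.03,0,0,-0.002,0,0,0],
    [0.03,0,0,-0.0025,0,0,0],
    [0.05,0,0,-0.0025,0,0,0],
    [0.06,0,0,-0.0025,0,0,0],
    [0.06,0,0,-0.0025,0,0,0],
    [0.06,0,0,-0.02,0,0,0],
    [0.06,0,0,-0.06,0,0,0],
    [0.06,0,0,-0.08,0,0,0],
    [0.06,0,0,-0.08,0,0,0],
  ],
)

```text
clock: 20.8
position: [528.3, -43.9, 256.2]
ee_rot: [0.031, 0.985, 0.005, -0.171]
wrist_force: [-0.1, 0.1, 0.3]
width: 59.9
```

```bash
python3 - <<'E'
from h import *
o,M=st(); 
snap('side','side14',4,(220,120,400,260)); snap('wrist','w14')
marks('cassette1_mid','side')
E
```

```text
t 20.8 pos [528.3 -43.9 256.2] w 59.9 F [-0.1  0.1  0.3]
toolx [-0.939  0.059  0.338] tooly [ 0.062  0.998 -0.001]
side cassette1_mid [ 383.5 -295.4   25.5] 0.86
side cassette1_mid [ 331.  -153.1   31.6] 0.84
```

View pics/side14.png

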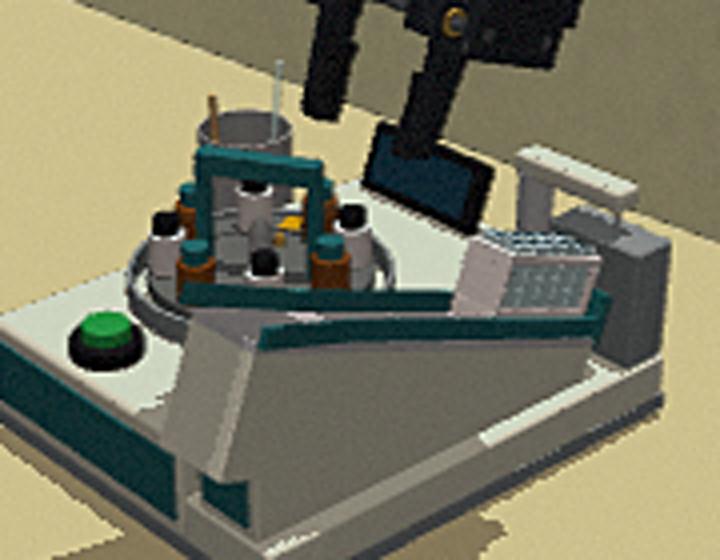

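View pics/w14.png

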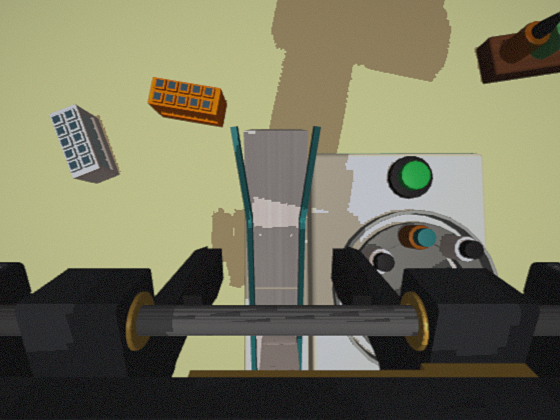

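Cassette B slid down and stands against the stop, at side-crop (525,275). Now for cassette A.

```bash
python3 - <<'E'
from plan import *
O,L=lane(yaw=-3.6); R0=np.c_[-L[:,0],L[:,1],-L[:,2]]; P0=np.array([527.3,-43.7,254.7])
y=np.radians(198.5); Rt=np.c_[[np.cos(y),np.sin(y),0],[0,0,0],[0,0,-1]]; Rt[:,1]=np.cross(Rt[:,2],Rt[:,0])
print('rv',R.from_matrix(R0.T@Rt).as_rotvec().round(4))
for z in(240,120,60,27):
    print(z,(R0.T@(np.array([382,-294,z])-P0)/1000).round(4))
# recheck A from w14
im,cal=load('w14'); marks('cassette1_mid','wrist')
cv2.imwrite('pics/w14c.png',cv2.resize(im[90:190,40:130,::-1],None,fx=6,fy=6,interpolation=cv2.INTER_CUBIC))
E
```

```text
rv [ 0.0673 -0.3447 -0.3818]
240 [ 0.1165 -0.2589  0.058 ]
120 [ 0.0754 -0.2589  0.1708]
60 [ 0.0549 -0.2589  0.2272]
27 [ 0.0436 -0.2589  0.2582]
wrist cassette1_mid [ 334.8 -151.6   26.9] 0.94
wrist cassette1_mid [ 379.5 -293.3   28.2] 0.79
```

View pics/w14c.png

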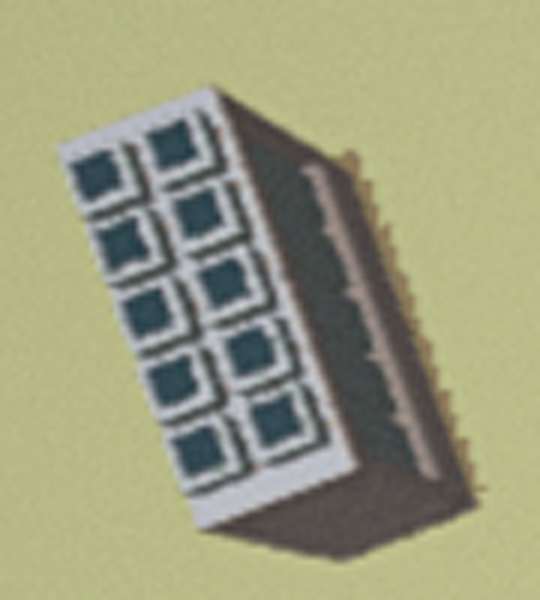

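>>> servo_tool(
  force=15,
  series=[
    [0.07,0.02,-0.035,0.005,0.008,-0.045,-0.05],
    [0.07,0.04,-0.075,0.012,0.017,-0.09,-0.1],
    [0.07,0.058,-0.115,0.02,0.025,-0.14,-0.15],
    [0.07,0.076,-0.155,0.03,0.035,-0.19,-0.21],
    [0.07,0.094,-0.195,0.042,0.046,-0.24,-0.27],
    [0.07,0.108,-0.23,0.052,0.057,-0.295,-0.33],
    [0.07,0.1165,-0.2589,0.058,0.0673,-0.3447,-0.3818],
    [0.07,0.1,-0.2589,0.1,0.0673,-0.3447,-0.3818],
    [0.07,0.0857,-0.2589,0.142,0.0673,-0.3447,-0.3818],
    [0.07,0.0754,-0.2589,0.1708,0.0673,-0.3447,-0.3818],
    [0.07,0.0754,-0.2589,0.1708,0.0673,-0.3447,-0.3818],
    [0.07,0.0754,-0.2589,0.1708,0.0673,-0.3447,-0.3818],
  ],
)

```text
clock: 22.2
position: [381.9, -293.8, 120.1]
ee_rot: [-0.161, 0.987, 0.0, -0.0]
wrist_force: [0.6, -0.4, 0.7]
width: 69.8
```

```bash
python3 - <<'E'
from h import *
im,cal=load('w14')
p=np.array([onz(cal,40+u/6-.4,90+v/6-.4,55) for u,v in[(60,147),(212,87),(358,467),(200,530)]]);print(p.mean(0).round(1))
o,M=st(); print(M[:,2].round(3),o['joints'].round(2)); snap('wrist','w15')
im,cal=load('w15')
E
```

```text
[ 383.8 -288.8   55. ]
t 22.2 pos [ 381.9 -293.8  120.1] w 69.8 F [ 0.6 -0.4  0.7]
toolx [-0.948 -0.317  0.   ] tooly [-0.317  0.948  0.001]
[-0.001  0.001 -1.   ] [-0.9   0.39  1.67 -0.    1.08 -2.8 ]
```

View pics/w15.png

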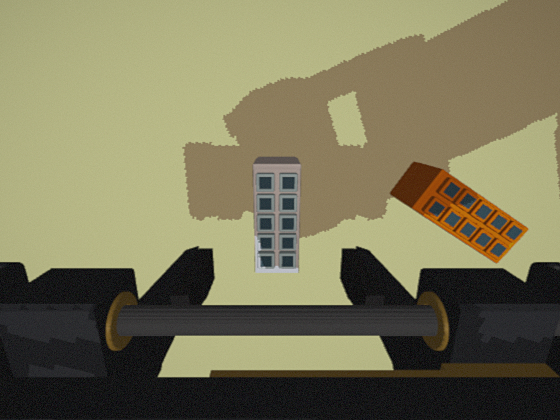

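Cassette A is centred between the fingers at px (276,215). The orange one at (465,215) is clear of them. I'll descend and grasp.

>>> servo_tool(
  series=[
    [0.07,0,0,0.035,0,0,0],
    [0.07,0,0,0.07,0,0,0],
    [0.07,0,0,0.087,0,0,0],
    [0.07,0,0,0.092,0,0,0],
    [0.07,0,0,0.092,0,0,0],
    [0.03,0,0,0.092,0,0,0],
    [0.03,0,0,0.092,0,0,0],
    [0.03,0,0,0.092,0,0,0],
    [0.03,0,0,0.092,0,0,0],
    [0.03,0,0,0.085,0,0,0],
    [0.03,0,0,0.06,0,0,0],
    [0.03,0,0,0.02,0,0,0],
  ],
)

```text
clock: 23.45
position: [381.2, -293.1, 99.7]
ee_rot: [-0.161, 0.987, 0.002, -0.001]
wrist_force: [0.4, -0.1, -1.3]
width: 35.7
```

>>> servo_tool(
  series=[
    [0.03,0,0,-0.04,0,0,0],
    [0.03,0,0,-0.08,0,0,0],
    [0.03,0,0,-0.1,0,0,0],
    [0.03,0,0,-0.1,0,0,0],
    [0.03,0,0,-0.1,0,0,0],
  ],
)

```text
clock: 23.95
position: [381.7, -293.6, 199.2]
ee_rot: [-0.161, 0.987, 0.0, -0.0]
wrist_force: [-0.8, 0.0, -0.8]
width: 35.8
```

```bash
python3 - <<'E'
from plan import *
o,M=st(); print(o['joints'].round(2)); snap('wrist','w16'); snap('side','side16',4,(220,120,400,260))
y=np.radians(198.5); R0=np.c_[[np.cos(y),np.sin(y),0],[0,0,0],[0,0,-1]]; R0[:,1]=np.cross(R0[:,2],R0[:,0])
P0=[382,-294,200]
for s,h in((228,40),(228,6)):plan(P0,R0,s,h,28)
E
```

```text
t 23.95 pos [ 381.7 -293.6  199.2] w 35.8 F [-0.8  0.  -0.8]
toolx [-0.948 -0.318  0.   ] tooly [-0.318  0.948  0.001]
[-0.9   0.3   1.55  0.    1.3  -2.8 ]
s 228 h 40 P [513.6 -42.8 217.1] shift [-0.2045  0.1965 -0.0171] rv [-0.0673  0.3447  0.3818]
s 228 h 6 P [502.  -42.1 185.1] shift [-0.1937  0.2008  0.0149] rv [-0.0673  0.3447  0.3818]
```

View pics/w16.png

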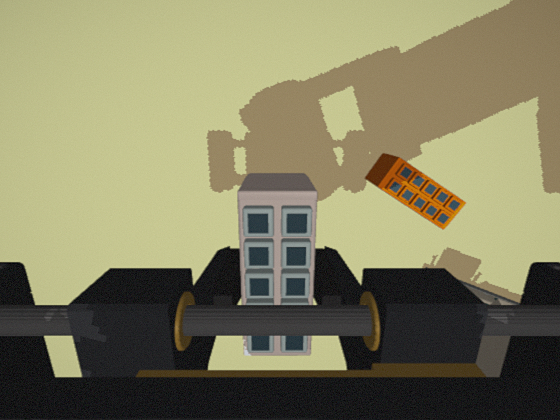

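View pics/side16.png

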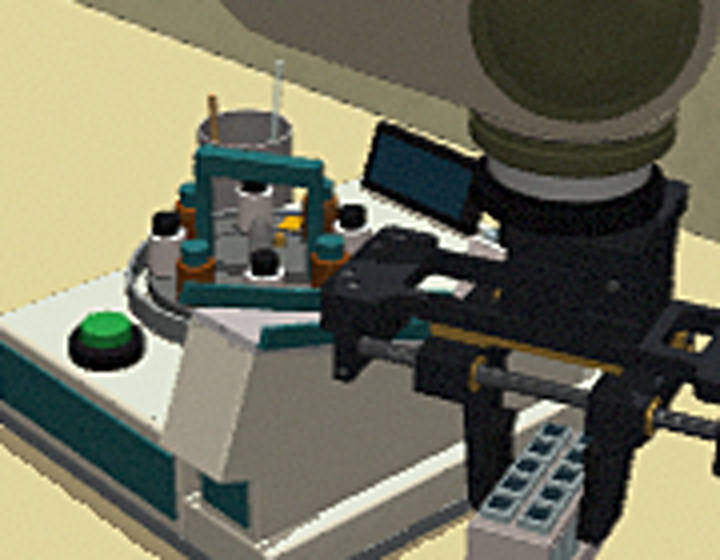

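Cassette A is held square. I'll carry it to the lane the same way.

>>> servo_tool(
  series=[
    [0.03,-0.01,0.01,-0.02,0,0,0],
    [0.03,-0.035,0.034,-0.045,-0.008,0.045,0.05],
    [0.03,-0.065,0.063,-0.05,-0.017,0.09,0.1],
    [0.03,-0.095,0.092,-0.05,-0.025,0.14,0.15],
    [0.03,-0.125,0.12,-0.05,-0.035,0.19,0.21],
    [0.03,-0.155,0.149,-0.05,-0.046,0.24,0.27],
    [0.03,-0.18,0.174,-0.045,-0.057,0.295,0.33],
    [0.03,-0.197,0.19,-0.035,-0.0673,0.3447,0.3818],
    [0.03,-0.2045,0.1965,-0.022,-0.0673,0.3447,0.3818],
    [0.03,-0.2045,0.1965,-0.0171,-0.0673,0.3447,0.3818],
    [0.03,-0.2045,0.1965,-0.0171,-0.0673,0.3447,0.3818],
    [0.03,-0.2045,0.1965,-0.0171,-0.0673,0.3447,0.3818],
  ],
)

```text
clock: 25.25
position: [513.1, -43.7, 217.3]
ee_rot: [0.031, 0.984, 0.005, -0.173]
wrist_force: [0.5, 0.5, -0.8]
width: 36.2
```

```bash
python3 - <<'E'
from plan import *
o,M=st(); snap('wrist','w17'); snap('side','side17',4,(220,120,400,260))
E
```

```text
t 25.25 pos [513.1 -43.7 217.3] w 36.2 F [ 0.5  0.5 -0.8]
toolx [-0.938  0.06   0.341] tooly [ 0.063  0.998 -0.   ]
```

View pics/w17.png

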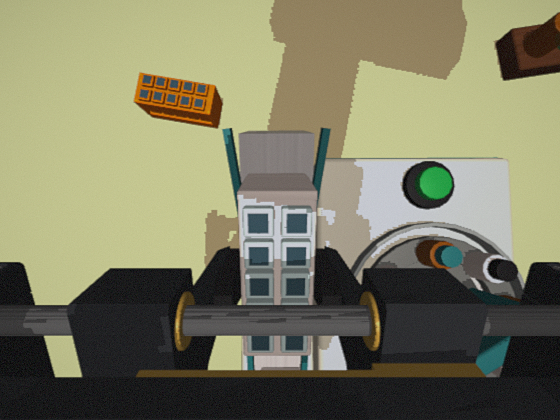

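View pics/side17.png

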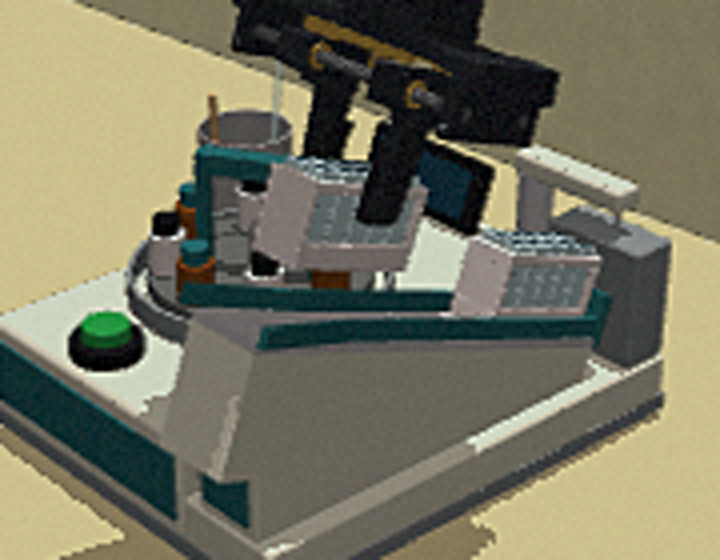

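It's aligned the same way as B was. B is still at the stop, at side-crop (525,275).

>>> servo_tool(
  series=[
    [0.03,0,0,0.01,0,0,0],
    [0.03,0,0,0.02,0,0,0],
    [0.03,0,0,0.029,0,0,0],
    [0.03,0,0,0.034,0,0,0],
    [0.03,0,0,0.036,0,0,0],
    [0.03,0,0,0.037,0,0,0],
    [0.03,0,0,0.038,0,0,0],
    [0.03,0,0,0.038,0,0,0],
  ],
)

```text
clock: 26.15
position: [500.8, -42.0, 181.6]
ee_rot: [0.031, 0.984, 0.005, -0.173]
wrist_force: [2.1, 0.5, 0.7]
width: 35.7
```

>>> servo_tool(
  series=[
    [0.03,0,0,0.0,0,0,0],
    [0.05,0,0,0.0,0,0,0],
    [0.06,0,0,0.0,0,0,0],
    [0.06,0,0,0.0,0,0,0],
    [0.06,0,0,-0.02,0,0,0],
    [0.06,0,0,-0.06,0,0,0],
    [0.06,0,0,-0.08,0,0,0],
    [0.06,0,0,-0.08,0,0,0],
  ],
)

```text
clock: 26.95
position: [528.9, -43.8, 258.2]
ee_rot: [0.031, 0.985, 0.005, -0.171]
wrist_force: [-0.1, -0.2, -0.6]
width: 59.7
```

```bash
python3 - <<'E'
from plan import *
o,M=st(); snap('wrist','w18'); snap('side','side18',4,(220,120,400,260))
for c in('side','wrist','scene'):
    if c=='scene': snap(c,'s18')
    for q in('cassette1_mid','start_top','carousel'): marks(q,c)
O,L=lane(yaw=-3.6)
for s in(45,135): print((O+L@[-s,0,27.5]).round(1))
E
```

```text
t 26.95 pos [528.9 -43.8 258.2] w 59.7 F [-0.1 -0.2 -0.6]
toolx [-0.939  0.059  0.338] tooly [ 0.062  0.998 -0.001]
side cassette1_mid [588.1 -49.5 147.2] 0.81
side cassette1_mid [ 333.2 -150.4   29.3] 0.64
side start_top [ 741.1 -303.7    1.8] 0.38
side carousel [580.7 102.8  92.7] 0.8
wrist cassette1_mid [ 333.3 -149.8   27.8] 0.89
wrist cassette1_mid [580.5 -48.  151.1] 0.76
wrist start_top [458.4 109.6 107. ] 0.78
wrist carousel [583.9 104.6  89.7] 0.56
scene cassette1_mid [ 331.7 -151.1   24.4] 0.84
scene cassette1_mid [585.  -48.1 148.6] 0.81
scene start_top [460.3 109.2 104. ] 0.62
scene carousel [584.   99.8  87.9] 0.82
[671.4 -52.7 116.4]
[587.  -47.4 147.2]
```

View pics/side18.png

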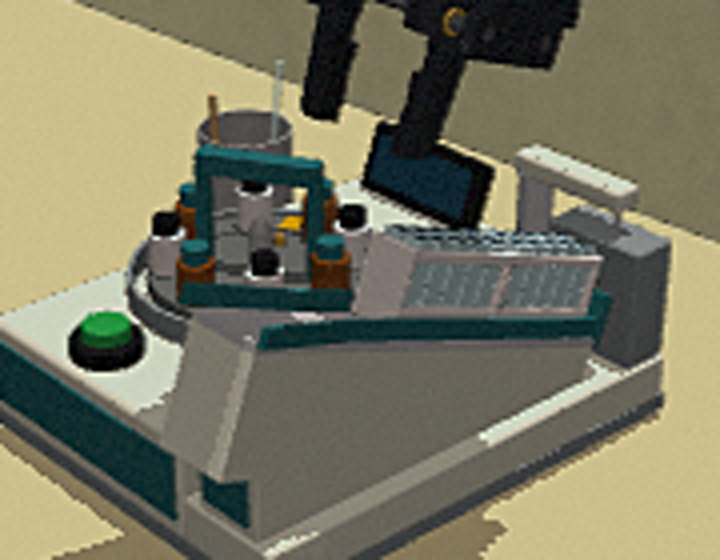

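View pics/w18.png

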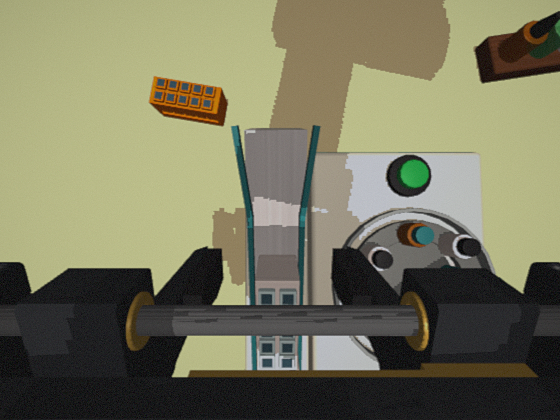

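Both cassettes stand one behind the other against the stop: seam at side-crop (498,285), with no visible gap. I'll check in the scene view and plan the button press.

```bash
python3 - <<'E'
from plan import *
im,c=load('s18'); b=cv2.resize(im[170:340,200:370,::-1],None,fx=3.5,fy=3.5,interpolation=cv2.INTER_CUBIC); cv2.imwrite('pics/s18c.png',b)
O,L=lane(yaw=-3.6); R0=np.c_[-L[:,0],L[:,1],-L[:,2]]; P0=np.array([528,-43.7,256.6])
Rt=np.c_[[-1,0,0],[0,1,0],[0,0,-1]].astype(float)
print('rv',R.from_matrix(R0.T@Rt).as_rotvec().round(4))
for z in(250,180,125): print(z,(R0.T@(np.array([460.3,109.3,z])-P0)/1000).round(4))
# button from w18 rim
im,cal=load('w18'); hsv=cv2.cvtColor(im,cv2.COLOR_RGB2HSV); m=cv2.inRange(hsv,(50,120,60),(75,255,255)); n,l,s,ct=cv2.connectedComponentsWithStats(m)
i=1+s[1:,4].argmax(); print(s[i],ct[i]); print(onz(cal,*ct[i],106.5),onz(cal,*ct[i],109))
E
```

```text
rv [ 0.011  -0.349  -0.0622]
250 [0.0703 0.1484 0.0326]
180 [0.0463 0.1484 0.0984]
125 [0.0275 0.1484 0.1501]
[399 159  30  30 683] [413.80673499 173.37628111]
[461.11598103 108.60260025 106.5       ] [461.49116676 107.40076764 109.        ]
```

View pics/s18c.png

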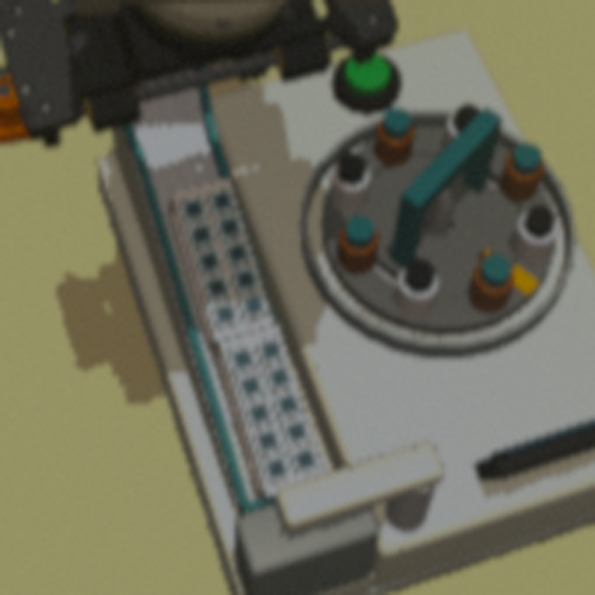

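All is in place. Moving over the button with the fingers shut.

>>> servo_tool(
  force=20,
  series=[
    [0.0,0.018,0.03,0.008,0.003,-0.09,-0.015],
    [0.0,0.035,0.065,0.016,0.006,-0.18,-0.03],
    [0.0,0.052,0.1,0.024,0.009,-0.27,-0.045],
    [0.0,0.065,0.13,0.03,0.011,-0.349,-0.0622],
    [0.0,0.0703,0.1484,0.0326,0.011,-0.349,-0.0622],
    [0.0,0.058,0.1484,0.066,0.011,-0.349,-0.0622],
    [0.0,0.0463,0.1484,0.0984,0.011,-0.349,-0.0622],
    [0.0,0.036,0.1484,0.127,0.011,-0.349,-0.0622],
    [0.0,0.0275,0.1484,0.1501,0.011,-0.349,-0.0622],
    [0.0,0.0275,0.1484,0.1501,0.011,-0.349,-0.0622],
    [0.0,0.0275,0.1484,0.1501,0.011,-0.349,-0.0622],
  ],
)

```text
clock: 28.65
position: [460.4, 109.3, 125.4]
ee_rot: [-0.0, 1.0, -0.0, 0.0]
wrist_force: [-0.1, 0.1, 0.3]
width: 0.5
```

```bash
python3 - <<'E'
from plan import *
o,M=st(); snap('wrist','w19'); snap('side','side19',4,(220,120,400,260)); st()
E
```

```text
t 28.65 pos [460.4 109.3 125.4] w 0.5 F [-0.1  0.1  0.3]
toolx [-1. -0. -0.] tooly [-0.  1. -0.]
t 28.75 pos [460.8 109.3 126.1] w 0.7 F [ 0.8 -0.1  0.9]
toolx [-1.    -0.    -0.003] tooly [-0.  1. -0.]
```

View pics/side19.png

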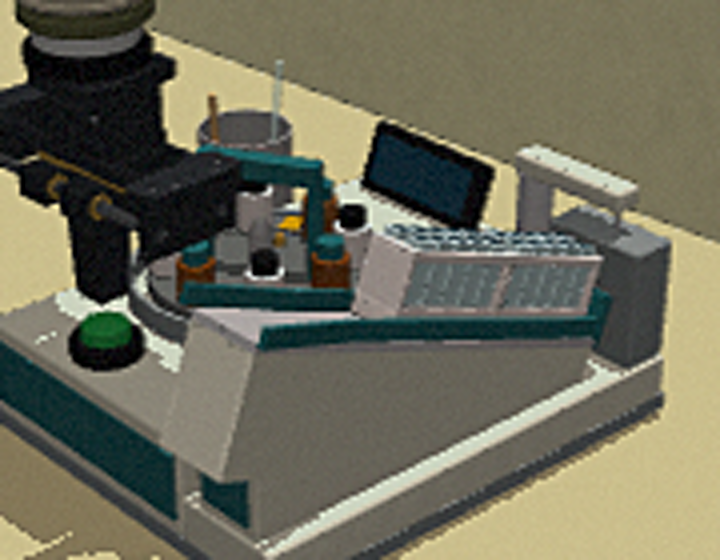

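View pics/w19.png

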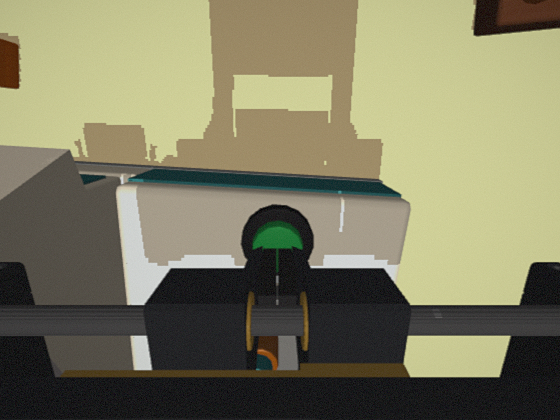

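The button (277,235) is centred under the shut fingertips. Pressing.

>>> servo_tool(
  series=[
    [0.0,0,0,0.008,0,0,0],
    [0.0,0,0,0.014,0,0,0],
    [0.0,0,0,0.018,0,0,0],
    [0.0,0,0,0.021,0,0,0],
    [0.0,0,0,0.023,0,0,0],
    [0.0,0,0,0.024,0,0,0],
    [0.0,0,0,0.024,0,0,0],
  ],
)

```text
clock: 29.45
position: [460.1, 109.3, 101.4]
ee_rot: [-0.0, 1.0, -0.0, 0.0]
wrist_force: [-3.6, -0.4, 9.9]
width: 0.6
```

>>> servo_tool(
  series=[
    [0.0,0,0,0.001,0,0,0],
    [0.0,0,0,0.002,0,0,0],
    [0.0,0,0,0.002,0,0,0],
  ],
)

```text
clock: 29.75
position: [460.1, 109.3, 101.0]
ee_rot: [-0.0, 1.0, -0.0, 0.001]
wrist_force: [-9.6, 0.0, 29.5]
width: 0.5
```

```bash
python3 - <<'E'
from plan import *
o,M=st(); snap('side','side20',6,(225,180,305,230))
E
```

```text
t 29.75 pos [460.1 109.3 101. ] w 0.5 F [-9.6  0.  29.5]
toolx [-1.    -0.001 -0.002] tooly [-0.001  1.    -0.   ]
```

View pics/side20.png

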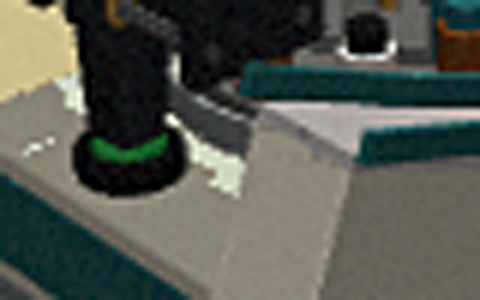

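It's on a hard stop: 29.5 N with no further travel, and the green cap is flush in its bezel at (128,150). Releasing and moving clear.

>>> servo_tool(
  series=[
    [0.0,0,0,-0.004,0,0,0],
    [0.0,0,0,-0.02,0,0,0],
    [0.0,0,0,-0.05,0,0,0],
    [0.0,0,0,-0.09,0,0,0],
    [0.0,0,0,-0.13,0,0,0],
    [0.0,0.03,0,-0.16,0,0,0],
    [0.0,0.05,0.03,-0.18,0,0,0],
    [0.0,0.05,0.05,-0.18,0,0,0],
    [0.0,0.05,0.05,-0.18,0,0,0],
    [0.0,0.05,0.05,-0.18,0,0,0],
  ],
)

```text
clock: 30.8
position: [410.1, 159.2, 278.4]
ee_rot: [-0.001, 1.0, -0.0, -0.0]
wrist_force: [-0.1, 0.1, -0.7]
width: 0.2
```

```bash
python3 - <<'E'
from plan import *
o,M=st(); snap('side','side21',4,(220,120,400,260)); snap('scene','s21',3.5,(200,170,370,340))
for q in('start_top','carousel','cassette1_mid'): marks(q,'side'); marks(q,'scene')
E
```

```text
t 30.8 pos [410.1 159.2 278.4] w 0.2 F [-0.1  0.1 -0.7]
toolx [-1.    -0.001  0.   ] tooly [-0.001  1.    -0.   ]
side start_top [463.9 107.1 107.4] 0.68
scene start_top [462.4 110.7 109.4] 0.68
scene start_top [284.3 356.   -2.4] 0.56
side carousel [581.7 103.7  92.7] 0.75
scene carousel [588.   98.4  90.6] 0.66
side cassette1_mid [589.4 -50.7 148.3] 0.84
side cassette1_mid [ 332.  -151.7   31.8] 0.6
scene cassette1_mid [ 329.8 -153.8   27.3] 0.9
scene cassette1_mid [588.  -47.4 147.9] 0.79
```

View pics/side21.png

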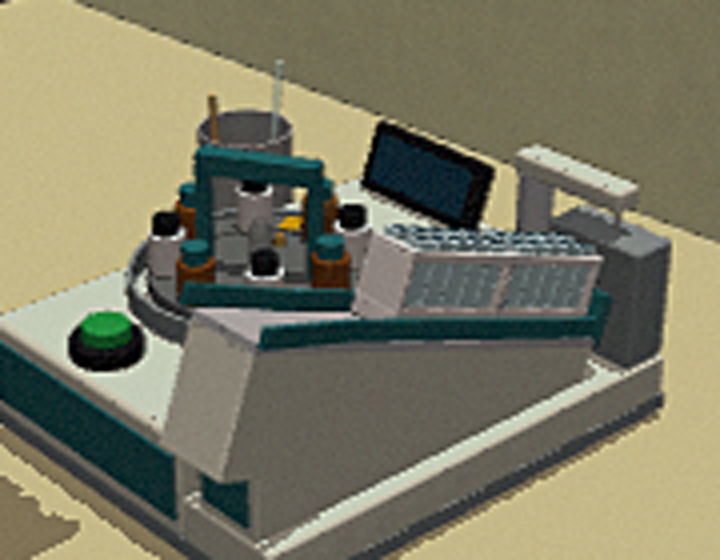

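View pics/s21.png

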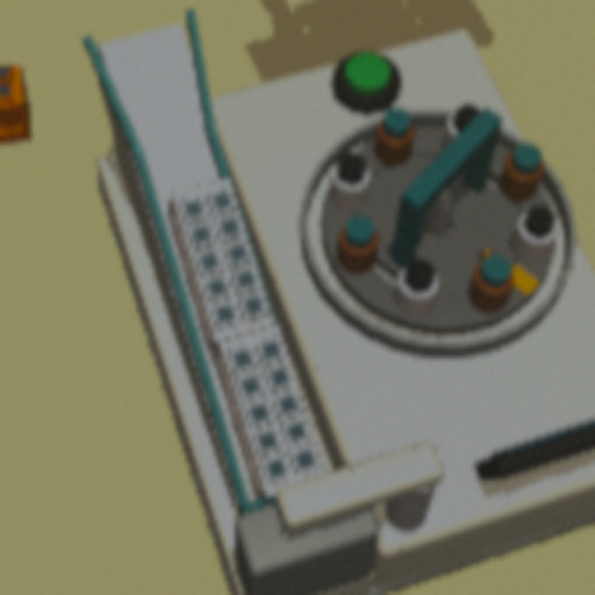

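Everything looks right. One doubt is left: the carousel's absolute height, 91.3 by touch against 88.8 by camera. When it's home, the disc top is level with the platter rim, so I'll touch the rim gently with the same fingertips for a direct comparison.

>>> servo_tool(
  series=[
    [0.0,-0.03,-0.02,0,0,0,0],
    [0.0,-0.06,-0.04,0.01,0,0,0],
    [0.0,-0.084,-0.0567,0.03,0,0,0],
    [0.0,-0.084,-0.0567,0.07,0,0,0],
    [0.0,-0.084,-0.0567,0.11,0,0,0],
    [0.0,-0.084,-0.0567,0.145,0,0,0],
    [0.0,-0.084,-0.0567,0.1635,0,0,0],
    [0.0,-0.084,-0.0567,0.17,0,0,0],
    [0.0,-0.084,-0.0567,0.17,0,0,0],
  ],
)

```text
clock: 32.1
position: [494.1, 102.5, 108.5]
ee_rot: [-0.0, 1.0, -0.0, -0.0]
wrist_force: [-0.5, 1.0, -0.2]
width: 0.6
```

```bash
python3 - <<'E'
from plan import *
o,M=st(); snap('wrist','w22'); snap('side','side22',5,(220,140,340,240))
E
```

```text
t 32.1 pos [494.1 102.5 108.5] w 0.6 F [-0.5  1.  -0.2]
toolx [-1.    -0.     0.001] tooly [-0.  1. -0.]
```

View pics/side22.png

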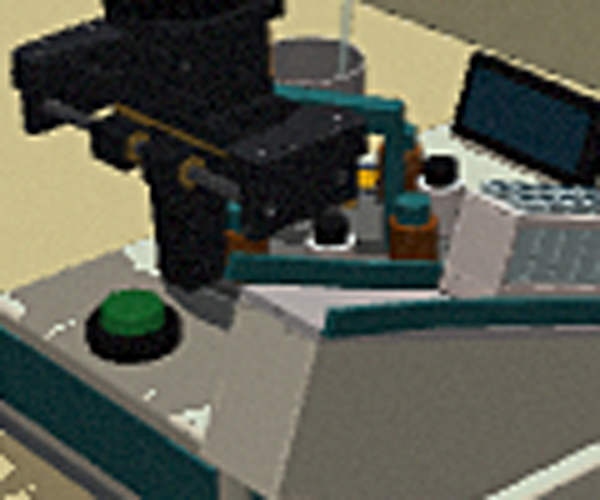

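>>> servo_tool(
  series=[
    [0.0,0,0,0.002,0,0,0],
    [0.0,0,0,0.004,0,0,0],
    [0.0,0,0,0.006,0,0,0],
    [0.0,0,0,0.007,0,0,0],
    [0.0,0,0,0.007,0,0,0],
  ],
)

```text
clock: 32.7
position: [494.4, 102.6, 103.2]
ee_rot: [-0.0, 1.0, -0.0, 0.001]
wrist_force: [-4.2, -0.1, 13.0]
width: 0.2
```

The rim top is at 103.2, which puts the platter face at 91.2. The carousel's underside by touch is 91.3, so it's fully home. I'll retract and hand in.

>>> servo_tool(
  series=[
    [0.0,0,0,-0.01,0,0,0],
    [0.0,0,0,-0.04,0,0,0],
    [0.0,0,0,-0.08,0,0,0],
    [0.0,0,0,-0.12,0,0,0],
    [0.0,0.03,0.02,-0.16,0,0,0],
    [0.0,0.06,0.04,-0.18,0,0,0],
    [0.0,0.06,0.04,-0.18,0,0,0],
    [0.0,0.06,0.04,-0.18,0,0,0],
    [0.0,0.06,0.04,-0.18,0,0,0],
  ],
)

```text
clock: 33.6
position: [434.4, 142.3, 281.0]
ee_rot: [0.0, 1.0, -0.0, -0.001]
wrist_force: [0.8, 0.2, -0.8]
width: 0.6
```

```bash
python3 - <<'E'
from plan import *
o,M=st(); print(abs(o['qd']).max()); snap('scene','s23')
E
```

```text
t 33.6 pos [434.4 142.3 281. ] w 0.6 F [ 0.8  0.2 -0.8]
toolx [-1.     0.     0.001] tooly [ 0.  1. -0.]
0.015083783553302239
```

View pics/s23.png

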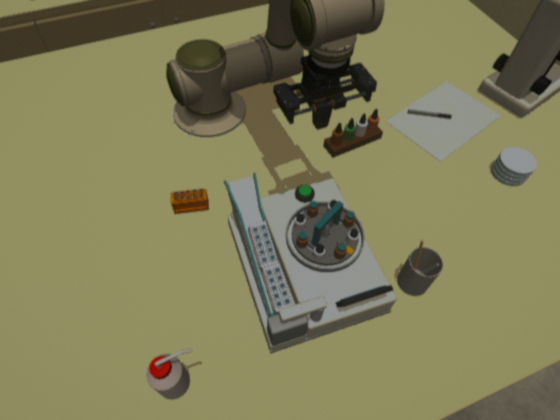

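The scene shows the carousel seated (325,235), both cassettes in the lane (265,265), and the button out (305,192). The bystanders haven't moved and the arm is clear of everything.

```bash
python3 -c "
from workcell import bot
print(bot.job_done())"
```

```text
the job is handed in; nothing more can be done
None
```

The analyser is set up and I've handed the job in at about 34 s of the 72 s allowed. No verdict was reported.

- **Carousel:** I carried it upright by its handle, lowered it over the spindle and pin, and let go. Its underside is at 91.3 mm by touch, and it stayed firm when I pressed on the handle with about 20 N.
- **Cassettes:** I placed both white cassettes in the lane. They slid down and stand one behind the other against the stop, with no visible gap. I left the orange look-alike alone.
- **Start button:** I pressed it onto its hard stop at about 30 N and released it. The last pictures show it out again.
- **Bystanders:** In the last picture the tumbler, wash bottle and bottle rack stand where they were, and the arm is clear of everything.

**One disagreement:** the cameras put the platter face at about 88.8 mm, which would have left the carousel 2.5 mm high. Touching the platter's rim after the button press put the face at 91.2 mm, which matches a seated carousel. I take the difference as camera calibration error. No other check failed.

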